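Spot reading of the next sample on the sample wheel

TASK

Turn the sample wheel exactly one click clockwise (seen from above), so that the next sample stands at the reading gate, and let go of it. Then take the spot probe out of its stand, aim it squarely at the middle of that sample and press its sprung nose gently about half way in against the sample's face, keeping it still there for two seconds. Finally put the probe back in its stand, upright and fully down on its collar; do not disturb the other things on the bench.

Things in the scene. Friction and masses are not known exactly. Their poses are not given: they have to be found in the camera images.
- changer: Sample changer: fixed round grey base, 200 mm across, 22 mm high; origin on the bench at the wheel's axis, z up. Its reading gate is on its own -x side: two aluminium posts 80 mm apart, 111 mm from the axis, 65 mm high. On it turns a wheel with six square open pockets, 60 degrees apart, sloping outward; their rims reach up to z = 84 mm and lie beyond 53 mm from the axis.
- wheel_bar (a point): Middle of the black upright bar on top of the wheel by which it is turned: on the wheel's axis, 115 mm above the bench. The bar is 86 mm long, 14 mm thick and 30 mm high (100 to 130 mm above the bench). It turns with the wheel; at wheel value 0 its length lies along the changer's x axis. This point's x axis is along the bar.
- wheel (a joint): Turn of the wheel in rad, about 0 at the start, growing clockwise seen from above; the bar and the pockets turn with it. Sprung clicks hold it at 0, 1.047 (one click) and 2.094; between the clicks it resists with up to about 0.22 N m, then snaps on. It cannot turn back below -0.12.
- next_pocket (a point): Pocket of the next sample: at the start one click from the gate, on the changer's -y side. Origin: centre of its mouth in the rim's plane, 76 mm from the wheel's axis, 68 mm above the bench; z axis: out of the pocket, 35 degrees from vertical. Inside 46 mm square. A flat white plate lies in it, face parallel to the rim, 2 to 15 mm below it; the depth varies unseen: feel for it.
- probe: Spot probe, white, about 0.19 kg, 179 mm long, upright in its stand. Origin: on its axis at the underside of its collar; z along the axis towards the handle, so it is aimed along -z. Handle 26 x 26 mm square, sides along x and y, z = 8 to 101 mm; collar 46 mm across, z = 0 to 8; barrel 24 mm across, down to z = -52; below it a black sprung nose 16 mm across, ending at z = -78.
- probe_tip (a point): Middle of the flat end of the probe's nose; moves with the nose.
- probe_nose (a joint): How far the nose is pressed in, m: 0 out, 0.012 fully in. The spring takes 1.5 N to start and 5.1 N at the end (300 N/m); at the end it is hard.
- stand: Fixed stand of the probe: base 96 mm square and, on four posts, an aluminium plate 70 mm square, 10 mm thick, top at z = 105 mm, with a 34 mm square hole in its middle. The probe's barrel hangs in the hole, its collar rests on the plate. Origin on the bench under the hole's centre, z up.
- stand_seat (a point): Centre of the hole at the plate's top; the probe's origin lies here when it is put away.
- petri_dish: Bystander: open glass dish, 78 mm across, 15 mm high; leave alone.
- marker: Bystander: felt marker lying down, 139 x 17 x 19 mm; leave alone.
- tweezers: Bystander: steel tweezers lying down, 137 x 20 x 17 mm; leave alone.
- lens: Bystander: hand lens lying flat, 167 x 81 x 14 mm; leave alone.
Not all that is in view belongs to the job. Leave any orange look-alike of the probe alone.

How it is judged:
On the way, in this order (a step that is already met when the one before it is completed fails the run):
1. the wheel rests one click on (within 0.1 rad), let go (value of joint wheel between 0.947 and 1.147 rad and contact force between each of the arm, the fingers and changer below 0.1 N), for 0.3 s.
2. the probe is held still for a second, square to the sample (within 0.14 rad), its tip within 9 mm of the pocket's middle, the nose 3 to 9 mm in against the sample (value of joint wheel between 0.947 and 1.147 rad and angle between the z axis of probe and the z axis of next_pocket, either way round below 0.14 rad and x of probe_tip in the frame of next_pocket between -0.009 and 0.009 m and y of probe_tip in the frame of next_pocket between -0.009 and 0.009 m and value of joint probe_nose between 0.003 and 0.009 m and contact force between probe and changer above 0.5 N and linear speed of probe below 0.015 m/s), for 1 s.
At the end, for the whole second after the job is handed in: the wheel rests one click on from the start (within 0.1 rad), and the probe stands released and still in its stand: its origin within 11 mm of the seat and not more than 3 mm above it, upright within 0.08 rad (value of joint wheel between 0.947 and 1.147 rad and distance between probe and stand_seat below 0.011 m and z of probe in the frame of stand_seat below 0.003 m and angle between probe's own z axis and vertical below 0.08 rad and linear speed of probe below 0.02 m/s); the robot touches nothing.
It fails at once if the wheel is turned well past one click (value of joint wheel above 1.45 rad).
It fails at once if the probe is pressed on the changer with more than 15 N (contact force between probe and changer above 15 N).
It fails at once if a bystander is moved by more than 20 mm (distance of any of petri_dish, marker, tweezers, lens from where it was at the start of the episode above 0.02 m).
It also fails if it takes over 58 s, if anything falls off the work surface, if the arm or the gripper's body presses on something with over 40 N, if the wrist force passes 120 N, or if a joint passes its speed limit or range.

ROBOT

A 6-joint arm with a two-finger parallel gripper is mounted at the origin on a cart in front of the work surface, level with it; the furniture and walls round the work are solid. World frame = base frame: x ahead of the robot, y to its left, z up, the work surface at z = 0. Lengths are in m, angles in rad, forces in N, time in s.
With the tool pointing down it reaches from about 0.25 to 0.775 m from the base axis. Payload 4 kg.
Tool frame: the origin (TCP) lies at the very end of the fingers, on their centre line; the grasp point (between the pads) lies 19 mm behind it; x points along the fingers, y is the direction in which the jaws open and shut, and the axes are right-handed (so a half turn about x gives the same grasp; the last joint's range is limited). The gripper opens to 94 mm and grips with 3 to 60 N. Pads are 16 mm wide; open, the fingers measure 119 mm over their backs; the gripper's body (75 mm by 177 mm) begins 78 mm behind the grasp point.
Start: joints at [-1.297, 0.087, 1.371, -0, 1.684, -0.103], TCP at [0.202, -0.511, 0.206] pointing down, gripper open.
Joint ranges: [-3.1, 3.1], [-0.76, 2.03], [0.27, 2.55], [-1.08, 4.22], [0.17, 2.65], [-2.57, 2.57]. Speed limits (rad/s): [2.79, 2.79, 3.14, 3.14, 3.14, 3.14].

INTERFACE

Orientations are given as [roll, pitch, yaw] about the fixed x, y, z axes, in that order (R = Rz(yaw) Ry(pitch) Rx(roll)).
In Python, from bench import robot gives the robot as it stands.
- The arm moves only by the tool carry_out, never from a script. Its argument "targets" is a list of rows, each a list of 5 numbers: the closure, from 0 (fully open) to 1 (shut), then the shift along the tool's x, y, z in cm, then the turn about the tool's x in degrees. In form: [[fingers, tx, ty, tz, turn], ...]. A call has 1 to 20 rows; each row shifts and turns the commanded pose from where the row before left it, along the tool's axes as they then stand; what a row does not reach is not made up. A row lasts 1/10 s, in which the tool goes at most 50 mm and 8.59 degrees, less where a joint would pass 70% of its speed; a pose out of reach is approached as far as the arm can. A call is refused whole if a number of a shift passes 5 or a number of a turn 8.59, either way. A call with a gripper value outside its range is refused whole. The fingers move at their own pace and stop on an object; the grip force is fixed at half the most. Time passes only in rows, so rows that do not move let the fingers close. It gives the time, the measured TCP pose, the force and the opening at its end, in the units of the state.
- robot.get_obs(): the state, without advancing time (a new reading comes with each control period).
- robot.snapshot(name): name is "scene" or "top" or "wrist"; returns a dict with "image" (420x560x3 uint8, red, green, blue), "camera_matrix" (3x3 intrinsics, pixels), "distortion" ([k1, k2, p1, p2, k3] as OpenCV has them; the pictures are not rectified), "pose" (4x4, takes a point from camera to world coordinates). Camera axes: x right, y up, looking along -z (the intrinsics and any distortion apply to the point x, -y, -z); pixel columns grow to the right and rows downward; lengths in m; the calibration is good to about 2 mm. A picture is of the moment at which its call begins. There is no depth.
- robot.close_job(): hands the job in, once; it reports no verdict.
The state is a dict: "time": time; "joint_positions": joint angles; "qvel": joint speeds; "joint_torque": joint torques, N m; "tool_pos": TCP position; "ee_rot": TCP orientation; "wrist_force": force on the tool from outside, world axes, zero at the start; "wrist_torque": the same for the moment, N m; "width": finger opening in m.
Only numpy, scipy, OpenCV 4.12 (cv2) and the standard library are available. Lean on these libraries where they do the work, as an engineer would, in place of code of your own. Each camera call takes 0.05 s, during which the arm holds its last target. There are 200 camera calls.

## Working session

There is one attempt and no reset: what is moved stays moved. The work goes in short steps, Python scripts to look and compute and a tool call to move; the robot and the scene stay as the last step left them, time stands still between calls to the robot, and variables do not carry over. Pictures are saved under pics/ and viewed, about 8 in all and at most 12, crops included, and the job is handed in when it is done.

Besides the shell and the picture viewer there is one more tool, called after "Call:" by a JSON object that holds its "name" and its "arguments". carry_out: Moves the arm, as the interface text tells. Its arguments: {"type":"object","properties":{"targets":{"type":"array","items":{"type":"array","items":{"type":"number"}}}},"required":["targets"]}

```bash
mkdir -p pics; ls; cat > h.py <<'E'
import numpy as np, cv2
from scipy.spatial.transform import Rotation as R
from bench import robot
def snap(n,f=None):
    s=robot.snapshot(n)
    if f: cv2.imwrite('pics/'+f,s['image'][:,:,::-1])
    return s
def ray(s,uv):
    p=cv2.undistortPoints(np.array([[uv]],float),np.array(s['camera_matrix']),np.array(s['distortion']))[0,0]
    T=np.array(s['pose']); d=T[:3,:3]@np.array([p[0],-p[1],-1.0]); return T[:3,3],d
def onz(s,uv,z):
    o,d=ray(s,uv); return o+d*(z-o[2])/d[2]
def proj(s,P):
    T=np.array(s['pose']); q=(np.atleast_2d(P)-T[:3,3])@T[:3,:3]; q=q*[1,-1,-1]
    return cv2.projectPoints(q,np.zeros(3),np.zeros(3),np.array(s['camera_matrix']),np.array(s['distortion']))[0][:,0]
def tri(s1,u1,s2,u2):
    o1,d1=ray(s1,u1);o2,d2=ray(s2,u2)
    t=np.linalg.lstsq(np.c_[d1,-d2],o2-o1,rcond=None)[0]
    a=o1+t[0]*d1;b=o2+t[1]*d2
    return (a+b)/2,np.linalg.norm(a-b)
E
python3 - <<'E'
from h import *
for n in ('scene','top'):
    s=snap(n,n+'.png'); print(n,np.round(s['pose'],3).tolist(),np.round(s['camera_matrix'],1).tolist(),s['distortion'])
print(robot.get_obs())
a=[cv2.imread('pics/%s.png'%n) for n in('scene','top')]
E
```

```text
pics
scene [[0.872, 0.35, -0.341, 0.116], [-0.489, 0.598, -0.635, -1.089], [-0.018, 0.721, 0.693, 0.896], [0.0, 0.0, 0.0, 1.0]] [[510.4, 0.0, 282.8], [0.0, 510.4, 217.6], [0.0, 0.0, 1.0]] [-0.04737076  0.          0.          0.          0.        ]
top [[-0.017, 0.985, -0.171, 0.337], [-0.999, -0.022, -0.03, -0.366], [-0.034, 0.171, 0.985, 1.228], [0.0, 0.0, 0.0, 1.0]] [[498.4, 0.0, 281.3], [0.0, 498.4, 191.3], [0.0, 0.0, 1.0]] [0.02775152 0.         0.         0.         0.        ]
{'time': 0.1, 'joint_positions': array([-1.29708906e+00,  8.78875536e-02,  1.37204037e+00, -3.66325454e-05,
        1.68356485e+00, -1.03115205e-01]), 'qvel': array([ 0.00128131, -0.00262432, -0.00308608, -0.00047799,  0.00062257,
        0.00018106]), 'joint_torque': array([ 1.62480083e-03, -3.41254592e+01, -3.03300762e+01,  7.19699543e-02,
        3.04596894e-02, -9.47934109e-05]), 'tool_pos': array([ 0.20223291, -0.51097422,  0.2044495 ]), 'ee_rot': array([-1.65475318,  1.56889586,  1.86365786]), 'wrist_force': array([0.36448155, 0.25240251, 0.22007454]), 'wrist_torque': array([-0.01978912,  0.03980494,  0.02498435]), 'width': 0.09441269861905206}
```

View pics/scene.png

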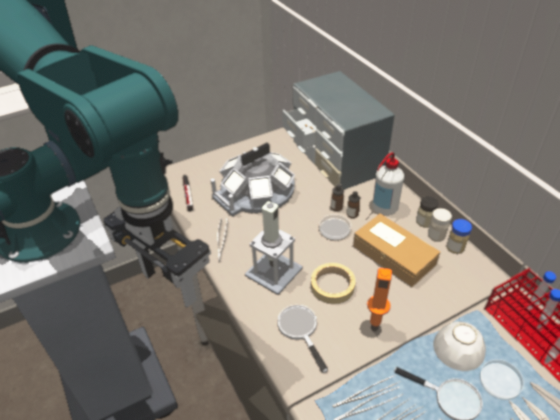

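View pics/top.png

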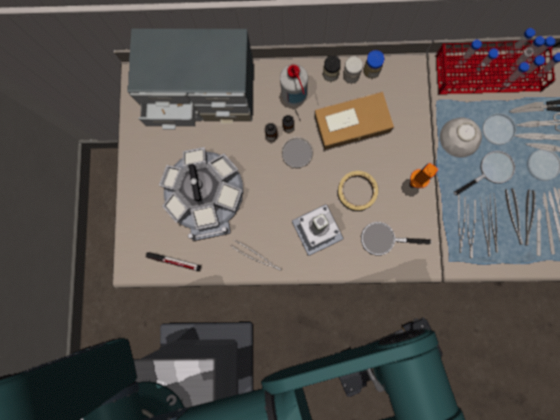

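Candidates for the probe: the white one in the stand, scene (270,222) / top (320,225), and the orange look-alike, scene (380,290) / top (424,176). I choose the white one in the aluminium stand. The changer is at top (202,192). One close crop comes next.

```bash
python3 - <<'E'
import cv2,numpy as np
s=cv2.imread('pics/scene.png');t=cv2.imread('pics/top.png')
def c(i,x,y,w=100,h=75): return cv2.resize(i[y:y+h,x:x+w],(400,300),interpolation=cv2.INTER_CUBIC)
m=np.vstack([np.hstack([c(t,152,148,100,75+0),c(t,270,190)]),np.hstack([c(s,205,138),c(s,225,195,120,90)])])
# top changer needs rows 148-240
m[:300,:400]=cv2.resize(t[145:245,145:278],(400,300),interpolation=cv2.INTER_CUBIC)
cv2.imwrite('pics/crop1.png',m)
E
```

```text
(no output)
```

View pics/crop1.png

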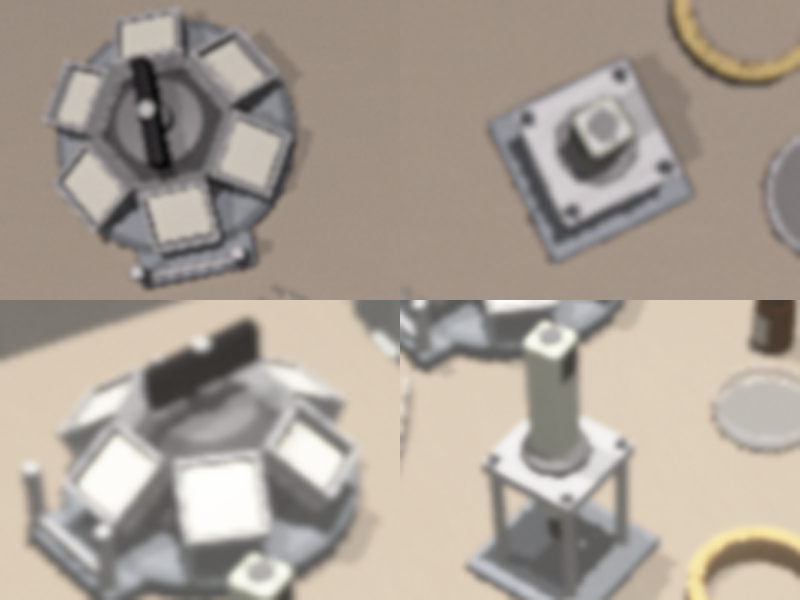

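```bash
python3 - <<'E'
from h import *
t=snap('top');s=snap('scene')
f=lambda n,p:print(n,np.round(p,4))
a,b=onz(t,(191.5,165.6),.13),onz(t,(199.2,198.9),.13);f('bar top',(a+b)/2);print(np.linalg.norm(a-b),np.degrees(np.arctan2(*(b-a)[1::-1])))
a,b=onz(s,(241.8,156.5),.13),onz(s,(269.3,143),.13);f('bar scene',(a+b)/2);print(np.linalg.norm(a-b),np.degrees(np.arctan2(*(b-a)[1::-1])))
P=[tri(t,(190.9,235.4),s,(212.5,179.8)),tri(t,(224.8,228.8),s,(230.8,195.5))];print(P)
a,b=onz(t,(190.9,235.4),.065),onz(t,(224.8,228.8),.065);print(a,b,np.linalg.norm(a-b))
d=b-a;u=np.array([-d[1],d[0],0])/np.linalg.norm(d)
print('gate normal',u,np.degrees(np.arctan2(u[1],u[0])),'axis cand',(a+b)/2+.111*u,(a+b)/2-.111*u)
q=[onz(t,p,.105) for p in((325,208.8),(336,231.8),(313,242.8),(301.8,219.5))]
f('seat',np.mean(q,0));print([np.linalg.norm(q[i]-q[i-1]) for i in range(4)],np.degrees(np.arctan2(*(q[1]-q[0])[1::-1])),np.degrees(np.arctan2(*(q[2]-q[1])[1::-1])))
f('probe tri',tri(t,(321.2,221.2),s,(270.9,207))[0]);f('top',onz(t,(321.2,221.2),.206));f('scene',onz(s,(270.9,207),.206))
# wheel ellipse of the base in top: pocket pixels
for n,uv,z in (('petri',(297,153),.01),('mark1',(147,256),.01),('mark2',(200,268),.01),('tw1',(232,240),.01),('tw2',(282,269),.01),('lens',(378,238),.01)): f(n,onz(t,uv,z))
o=robot.get_obs();Rt=R.from_euler('xyz',o['ee_rot']).as_matrix();print(np.round(Rt,3),o['time'])
E
```

```text
bar top [ 0.5528 -0.1393  0.13  ]
0.07908152084799193 -166.54310123600857
bar scene [ 0.5554 -0.1362  0.13  ]
0.08710701263001755 10.171262770580338
[(array([ 0.43782024, -0.11750875,  0.06783909]), np.float64(0.0012410375237442751)), (array([ 0.45184282, -0.1972486 ,  0.06872808]), np.float64(0.000622144325717364))]
[ 0.43866279 -0.1170826   0.065     ] [ 0.45251145 -0.19679929  0.065     ] 0.08091067361681764
gate normal [0.98524326 0.1711599  0.        ] 9.85526472617263 axis cand [ 0.55494912 -0.1379422   0.065     ] [ 0.33622512 -0.17593969  0.065     ]
seat [ 0.4513 -0.4157  0.105 ]
[np.float64(0.05799264738607882), np.float64(0.05741338104756387), np.float64(0.05736352546809557), np.float64(0.05809564774491412)] -156.42554513685735 114.35162236430226
probe tri [ 0.4505 -0.4164  0.2051]
top [ 0.4501 -0.4162  0.206 ]
scene [ 0.4504 -0.4173  0.206 ]
petri [ 0.6451 -0.3704  0.01  ]
mark1 [0.3954 0.0016 0.01  ]
mark2 [ 0.364  -0.1287  0.01  ]
tw1 [ 0.4302 -0.2065  0.01  ]
tw2 [ 0.358  -0.3277  0.01  ]
lens [ 0.4282 -0.5617  0.01  ]
[[-0.     0.368 -0.93 ]
 [ 0.001 -0.93  -0.368]
 [-1.    -0.001 -0.   ]] 0.2
```

Measured so far:
- The changer axis is at about (0.555, -0.138) with yaw about 10°. Post spacing came out at 81 mm against the 80 mm given.
- The seat is at (0.451, -0.416). The triangulated probe top is at 0.205, against an expected 0.206.

First I move above the bar and align the jaws across it.

Call:
{"name": "carry_out", "arguments": {"targets": [[0,-3,0,0,0],[0,-3,0,0,0],[0,0,-1.36,-2.91,0],[0,0,-1.36,-2.91,0],[0,0,-1.36,-2.91,0],[0,0,-1.36,-2.91,0],[0,0,-1.36,-2.91,0],[0,0,-1.36,-2.91,0],[0,0,-1.36,-2.91,0],[0,0,-1.36,-2.91,0],[0,0,-1.36,-2.91,0],[0,0,-1.36,-2.91,0],[0,0,-1.36,-2.91,0],[0,0,-1.36,-2.91,0],[0,0,-1.36,-2.91,0],[0,0,-1.36,-2.91,0],[0,0,-1.36,-2.91,0],[0,0,-1.36,-2.91,0],[0,0,0,0,5.8],[0,0,0,0,5.8]]}}

```text
time: 2.2
tool_pos: [0.5557, -0.1367, 0.2647]
ee_rot: [-0.421, 1.569, 2.893]
wrist_force: [-0.2, -0.5, 0.3]
width: 0.094
```

```bash
cat >> h.py <<'E'
def state():
    o=robot.get_obs();Rt=R.from_euler('xyz',o['ee_rot']).as_matrix()
    print('t',round(o['time'],2),'tcp',np.round(o['tool_pos'],4),'yang',round(np.degrees(np.arctan2(Rt[1,1],Rt[0,1])),2),'x',np.round(Rt[:,0],3),'q',np.round(o['joint_positions'],2),'F',np.round(o['wrist_force'],1),'w',round(o['width'],4))
    return o,Rt
def need(P):
    o,Rt=state(); d=Rt.T@(np.array(P)-o['tool_pos'])*100; print('need cm',np.round(d,2))
E
python3 - <<'E'
from h import *
need((.555,-.138,.106)); snap('wrist','w1.png')
E
```

```text
t 2.2 tcp [ 0.5557 -0.1367  0.2647] yang -80.12 x [-0.001  0.    -1.   ] q [-0.34  0.13  1.2  -0.    1.81  1.06] F [-0.2 -0.5  0.3] w 0.094
need cm [15.87  0.13  0.08]
```

View pics/w1.png

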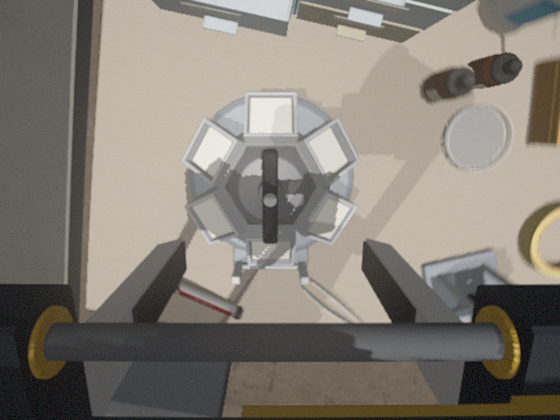

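The wrist view shows the bar upright, from (270,150) to (270,242), with its black length exactly across the jaws. I descend on it and close.

```bash
python3 - <<'E'
from h import *
s=snap('wrist'); a,b=onz(s,(270,150),.13),onz(s,(270,242),.13); print(a,b,(a+b)/2,np.linalg.norm(a-b),np.degrees(np.arctan2(*(a-b)[1::-1])))
p=[onz(s,(237,280),.06),onz(s,(304,280),.06)];print(p,np.linalg.norm(p[0]-p[1]))
E
```

```text
[ 0.59808561 -0.12521407  0.13      ] [ 0.51475635 -0.13919001  0.13      ] [ 0.55642098 -0.13220204  0.13      ] 0.08449314709587917 9.5210033139555
[array([ 0.43712343, -0.11244023,  0.06      ]), array([ 0.45026965, -0.1894619 ,  0.06      ])] 0.07813553514976072
```

Call:
{"name": "carry_out", "arguments": {"targets": [[0,3,0.1,0.1,0],[0,4,0,0,0],[0,4,0,0,0],[0,3,0,0,0],[0,1.8,0,0,0],[0,0,0,0,0],[1,0,0,0,0],[1,0,0,0,0],[1,0,0,0,0],[1,0,0,0,0],[1,0,0,0,0],[1,0,0,0,0]]}}

```text
time: 3.5
tool_pos: [0.5546, -0.139, 0.1078]
ee_rot: [2.472, 1.57, -0.495]
wrist_force: [0.2, 0.2, 0.1]
width: 0.0493
```

Call:
{"name": "carry_out", "arguments": {"targets": [[1,0,0,0,0],[1,0,0,0,0],[1,0,0,0,0],[1,0,0,0,0],[1,0,0,0,0],[1,0,0,0,0],[1,0,0,0,0]]}}

```text
time: 4.2
tool_pos: [0.5534, -0.1333, 0.1073]
ee_rot: [-1.475, 1.56, 1.843]
wrist_force: [-1.9, 12.2, 3.5]
width: 0.0136
```

```bash
python3 - <<'E'
from h import *
state()
E
```

```text
t 4.2 tcp [ 0.5534 -0.1333  0.1073] yang -79.86 x [-0.003  0.01  -1.   ] q [-0.34  0.17  1.47  0.01  1.5   1.05] F [-1.9 12.2  3.5] w 0.0136
```

Gripped (13.6 mm). The arm was pulled about 6 mm toward +y, so I relieve that and then turn 60° clockwise.

Call:
{"name": "carry_out", "arguments": {"targets": [[1,0,-0.6,0,0],[1,0,0,0,0]]}}

```text
time: 4.4
tool_pos: [0.5534, -0.1333, 0.1073]
ee_rot: [1.536, 1.569, -1.431]
wrist_force: [0.7, -2.2, -1.2]
width: 0.0141
```

Call:
{"name": "carry_out", "arguments": {"targets": [[1,0,0,0,5],[1,0,0,0,5],[1,0,0,0,5],[1,0,0,0,5],[1,0,0,0,5],[1,0,0,0,5],[1,0,0,0,5],[1,0,0,0,5],[1,0,0,0,5],[1,0,0,0,5],[1,0,0,0,5],[1,0,0,0,5],[1,0,0,0,0],[1,0,0,0,0]]}}

```text
time: 5.8
tool_pos: [0.5538, -0.1321, 0.1073]
ee_rot: [-1.126, 1.569, 1.145]
wrist_force: [2.5, 3.5, -0.7]
width: 0.0137
```

```bash
python3 - <<'E'
from h import *
state()
E
```

```text
t 5.8 tcp [ 0.5538 -0.1321  0.1073] yang -139.89 x [ 0.001  0.002 -1.   ] q [-0.34  0.17  1.48  0.    1.5   2.11] F [ 2.5  3.5 -0.7] w 0.0137
```

Call:
{"name": "carry_out", "arguments": {"targets": [[0,0,0,0,0],[0,0,0,0,0],[0,0,0,0,0],[0,0,0,0,0],[0,0,0,0,0],[0,0,0,0,0],[0,0,0,0,0],[0,-3,0,0,0],[0,-4,0,0,0],[0,-4,0,0,0],[0,-4,0,0,0],[0,-3,0,0,0]]}}

```text
time: 7.0
tool_pos: [0.5537, -0.1331, 0.2908]
ee_rot: [-2.646, 1.567, -0.378]
wrist_force: [0.2, -0.9, 0.7]
width: 0.094
```

```bash
python3 - <<'E'
from h import *
state();s=snap('wrist','w2.png');t=snap('top')
im=cv2.cvtColor(s['image'],cv2.COLOR_RGB2GRAY)
i=cv2.resize(s['image'][:,:,::-1],(400,300)); c=t['image'][190:265,270:370,::-1]
cv2.imwrite('pics/c2.png',np.hstack([i,cv2.resize(c,(400,300),interpolation=cv2.INTER_CUBIC)]))
E
```

```text
t 7.0 tcp [ 0.5537 -0.1331  0.2908] yang -140.01 x [ 0.003 -0.001 -1.   ] q [-0.34  0.13  1.16 -0.    1.85  2.11] F [ 0.2 -0.9  0.7] w 0.094
```

View pics/c2.png

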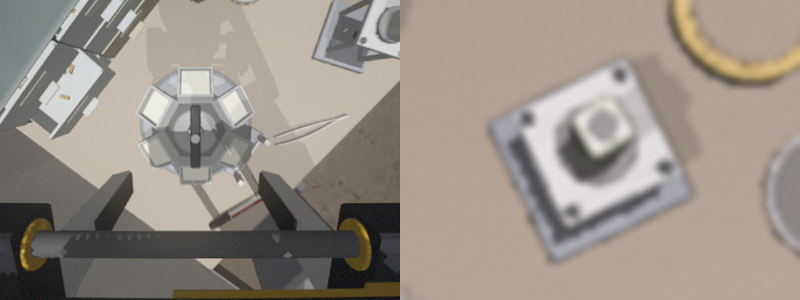

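The bar still lies along the image column in the tool frame after the 60° turn, so the wheel has clicked on and is free. Next I go to the probe, whose handle yaw looks like about 16°.

Call:
{"name": "carry_out", "arguments": {"targets": [[0,0,3.26,-1.89,0],[0,0,3.26,-1.89,0],[0,0,3.26,-1.89,0],[0,0,3.26,-1.89,0],[0,0,3.26,-1.89,0],[0,0,3.26,-1.89,0],[0,0,3.26,-1.89,0],[0,0,3.26,-1.89,0],[0,0,0,0,-8.25],[0,0,0,0,-8.25],[0,0,0,0,-8.25],[0,0,0,0,-8.25],[0,0,0,0,-8.25],[0,0,0,0,-8.25],[0,0,0,0,-8.25],[0,0,0,0,-8.25],[0,0,0,0,0]]}}

```text
time: 8.8
tool_pos: [0.4504, -0.4161, 0.2855]
ee_rot: [-1.08, 1.568, 2.34]
wrist_force: [-0.3, -0.6, -0.3]
width: 0.094
```

```bash
python3 - <<'E'
from h import *
need((.451,-.4165,.30));s=snap('wrist','w3.png')
E
```

```text
t 8.8 tcp [ 0.4504 -0.4161  0.2855] yang -74.03 x [-0.002  0.002 -1.   ] q [-0.84  0.23  1.05 -0.    1.86  0.45] F [-0.3 -0.6 -0.3] w 0.094
need cm [-1.45  0.05 -0.04]
```

View pics/w3.png

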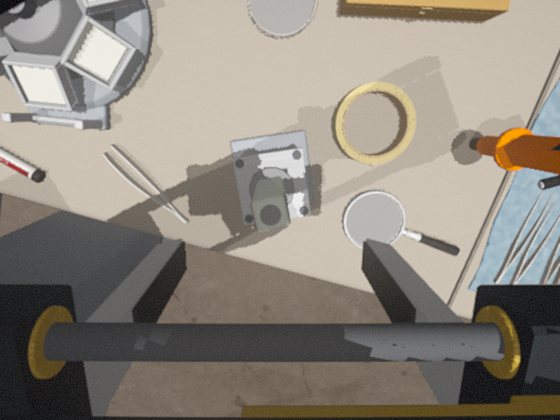

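The wrist view shows the handle top at about (270,216) and the plate bolts at (239,163), (297,154), (304,210) and (249,218). I compute both positions.

```bash
python3 - <<'E'
from h import *
s=snap('wrist')
print(onz(s,(270,216),.206))
q=[onz(s,p,.105) for p in((239,163),(297,154),(304,210),(249,218))];print(np.mean(q,0),[round(np.linalg.norm(q[i]-q[i-1]),4) for i in range(4)],[np.degrees(np.arctan2(*(q[i]-q[i-1])[1::-1])) for i in range(4)])
g=cv2.cvtColor(s['image'],cv2.COLOR_RGB2GRAY); 
cv2.imwrite('pics/c3.png',cv2.resize(s['image'][120:240,215:335,::-1],(600,600),interpolation=cv2.INTER_CUBIC))
E
```

```text
[ 0.44931862 -0.4121434   0.206     ]
[ 0.4522185  -0.41240925  0.105     ] [np.float64(0.0581), np.float64(0.0588), np.float64(0.0583), np.float64(0.0579)] [np.float64(24.795055693269198), np.float64(-65.38361472373064), np.float64(-156.12447781176948), np.float64(114.42634161482381)]
```

View pics/c3.png

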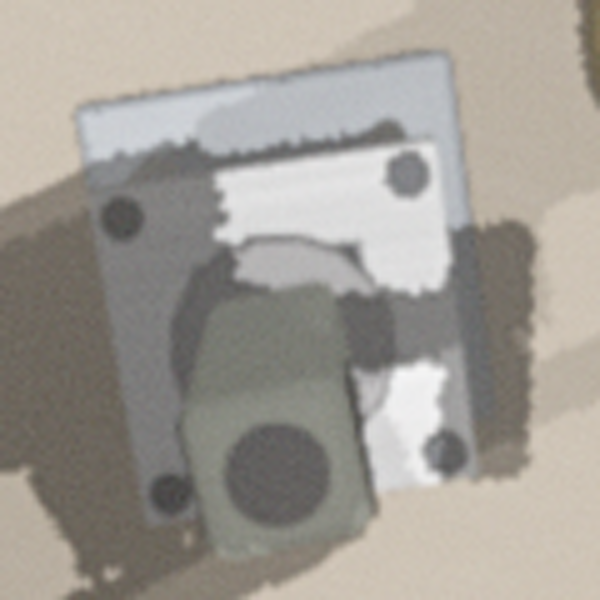

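Handle yaw reads about 28°, so the jaws should be at -62°. I correct by -12°, descend and grip.

Call:
{"name": "carry_out", "arguments": {"targets": [[0,0,0,0,-6],[0,0,0,0,-6],[0,2,-0.27,-0.14,0],[0,3.5,0,0,0],[0,3.5,0,0,0],[0,3,0,0,0],[0,2,0,0,0],[0.5,0,0,0,0],[0.5,0,0,0,0],[0.5,0,0,0,0],[0.5,0,0,0,0],[0.5,0,0,0,0],[1,0,0,0,0],[1,0,0,0,0],[1,0,0,0,0],[1,0,0,0,0],[1,0,0,0,0],[1,0,0,0,0]]}}

```text
time: 10.7
tool_pos: [0.4506, -0.4134, 0.1474]
ee_rot: [-1.37, 1.571, 2.26]
wrist_force: [-0.4, 0.6, -0.0]
width: 0.0258
```

```bash
python3 - <<'E'
from h import *
state()
E
```

```text
t 10.7 tcp [ 0.4506 -0.4134  0.1474] yang -62.01 x [-0.  0. -1.] q [-0.83  0.24  1.31  0.    1.59  0.25] F [-0.4  0.6 -0. ] w 0.0258
```

Held (25.8 mm). Now I tilt the probe in the grip. I lift until only the nose is in the hole, then drag sideways so the hole's edge swings the probe about the jaw axis to 35°, leaning in tool +z.

Call:
{"name": "carry_out", "arguments": {"targets": [[1,-1.5,0,0,0],[1,-2,0,0,0],[1,-2,0,0,0],[1,0,0,0,0],[1,0,0,0.9,0],[1,0.2,0,0.6,0],[1,0.2,0,0.6,0],[1,0.2,0,0.6,0],[1,0,0,0,0]]}}

```text
time: 11.6
tool_pos: [0.4277, -0.4257, 0.1987]
ee_rot: [2.612, 1.566, -0.041]
wrist_force: [2.9, 1.8, 8.5]
width: 0.0257
```

```bash
python3 - <<'E'
from h import *
state()
s=snap('scene'); 
cv2.imwrite('pics/s4.png',cv2.resize(s['image'][150:300,180:330,::-1],(600,600),interpolation=cv2.INTER_CUBIC))
E
```

```text
t 11.6 tcp [ 0.4277 -0.4257  0.1987] yang -61.99 x [ 0.005 -0.    -1.   ] q [-0.88  0.21  1.25  0.    1.68  0.2 ] F [2.9 1.8 8.5] w 0.0257
```

View pics/s4.png

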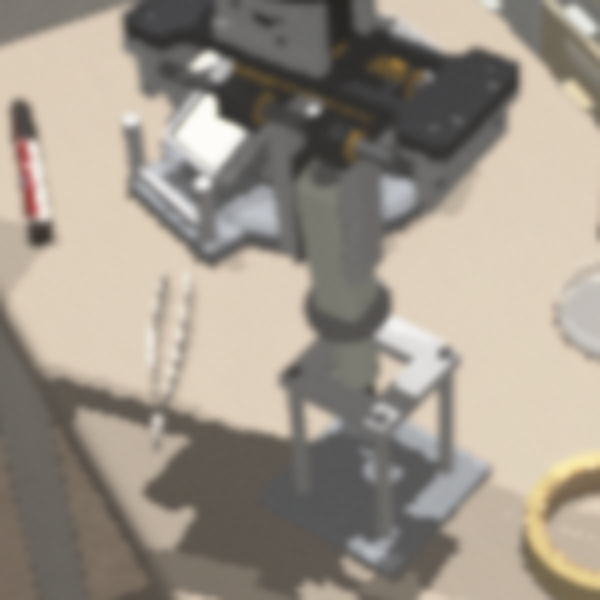

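Call:
{"name": "carry_out", "arguments": {"targets": [[1,-0.6,0,0,0],[1,0,0,0.58,0],[1,0,0,0.58,0],[1,0,0,0.58,0],[1,0.1,0,0.58,0],[1,0.2,0,0.58,0],[1,0.2,0,0.58,0],[1,0.3,0,0.58,0],[1,0.3,0,0.58,0],[1,0.3,0,0.58,0],[1,0,0,0,0]]}}

```text
time: 12.75
tool_pos: [0.3793, -0.4511, 0.1878]
ee_rot: [-0.567, 1.569, 3.061]
wrist_force: [1.9, 1.8, -1.9]
width: 0.026
```

```bash
python3 - <<'E'
from h import *
state()
s=snap('scene'); t=snap('top')
cv2.imwrite('pics/s5.png',np.hstack([cv2.resize(x['image'][a:a+120,b:b+80,::-1],(400,600),interpolation=cv2.INTER_CUBIC) for x,a,b in((s,180,235),(t,170,280))]))
E
```

```text
t 12.75 tcp [ 0.3793 -0.4511  0.1878] yang -62.1 x [-0.002  0.    -1.   ] q [-0.97  0.18  1.3  -0.    1.66  0.12] F [ 1.9  1.8 -1.9] w 0.026
```

View pics/s5.png

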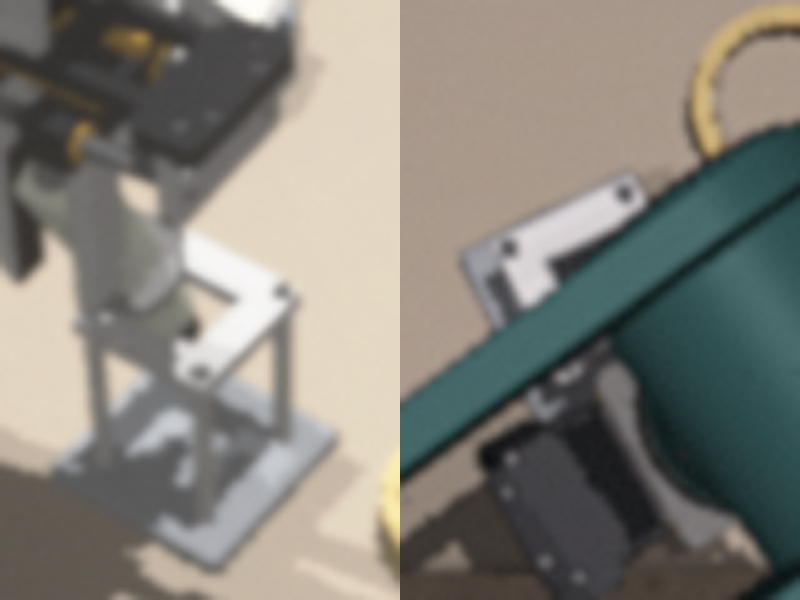

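The probe now leans about 35° with only its nose in the hole. I draw it out along its axis, carry it to above the gate and turn to the gate's azimuth.

Call:
{"name": "carry_out", "arguments": {"targets": [[1,-1,0,0.7,0],[1,-1.7,0,1.2,0],[1,-1.7,0,1.2,0],[1,-3,0,0,0],[1,-2.8,0,0,0],[1,0,-2.79,-1.92,0],[1,0,-2.79,-1.92,0],[1,0,-2.79,-1.92,0],[1,0,-2.79,-1.92,0],[1,0,-2.79,-1.92,0],[1,0,-2.79,-1.92,0],[1,0,-2.79,-1.92,0],[1,0,-2.79,-1.92,0],[1,0,-2.79,-1.92,0],[1,0,0,0,6],[1,0,0,0,6],[1,0,0,0,6],[1,0,0,0,0],[1,0,0,0,0]]}}

```text
time: 14.75
tool_pos: [0.3876, -0.1628, 0.2907]
ee_rot: [0.709, 1.569, -2.257]
wrist_force: [0.7, -0.7, -1.6]
width: 0.0262
```

```bash
python3 - <<'E'
from h import *
state()
s=snap('scene'); t=snap('top')
M=np.array([.4787,-.1457,.068]);print(proj(s,M),proj(t,M))
o=robot.get_obs();g=o['tool_pos']+[0,0,.019];n=np.array([-.565,-.0996,.819])
print('exp tip',g-.139*n,proj(s,g-.139*n),proj(s,g+.04*n),proj(s,g))
cv2.imwrite('pics/s6.png',np.hstack([cv2.resize(x['image'][a:a+120,b:b+80,::-1],(400,600),interpolation=cv2.INTER_CUBIC) for x,a,b in((s,90,200),(t,155,165))]))
E
```

```text
t 14.75 tcp [ 0.3876 -0.1628  0.2907] yang -79.93 x [-0.001 -0.001 -1.   ] q [-0.53 -0.2   1.48 -0.    1.87  0.86] F [ 0.7 -0.7 -1.6] w 0.0262
[[231.93631635 180.57816604]] [[202.99422185 218.012486  ]]
exp tip [ 0.46633823 -0.14887602  0.19574044] [[223.07130662 141.31280997]] [[175.30975278 102.20401634]] [[187.06835637 111.82871656]]
```

View pics/s6.png

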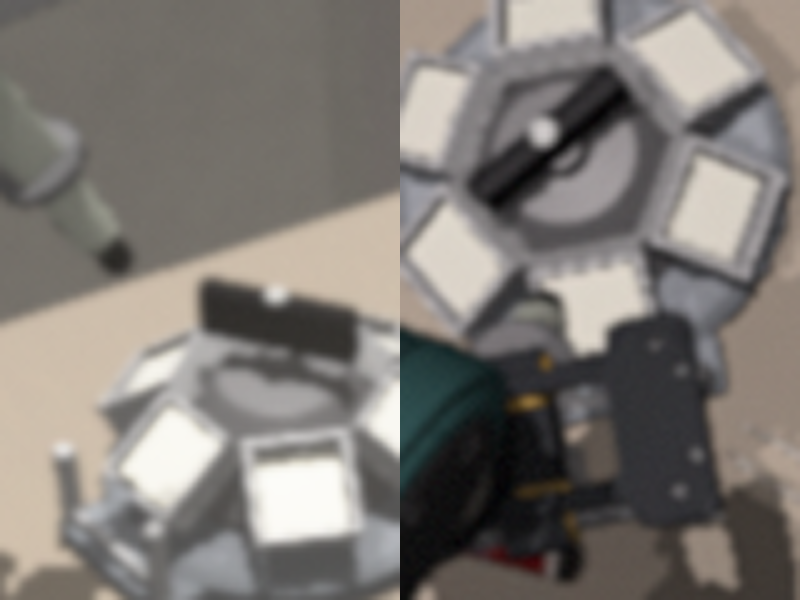

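The nose end is at scene (223.8,142.4) against (223.1,141.3) expected for exactly 35°, and the collar is at about (210,122). I solve for the tilt within the lean plane.

```bash
python3 - <<'E'
from h import *
o,Rt=state(); s=snap('scene'); im=s['image'].astype(int)
# nose: dark pixels near expected tip
sub=im[130:152,212:236].sum(2); m=(sub<190).astype(np.uint8); n,l,st,c=cv2.connectedComponentsWithStats(m); k=1+np.argmax(st[1:,4]); cen=c[k]+[212,130]; print('nose blob',cen,st[k])
g=o['tool_pos']+[0,0,.019]; z=Rt[:,2]
for th in (27,31,35,39,43):
    a=np.radians(th); n=np.array([0,0,1])*np.cos(a)+z*np.sin(a)
    print(th,'tip',proj(s,g-.139*n)[0].round(1),'nosemid',proj(s,g-.126*n)[0].round(1),'collar',proj(s,g-.057*n)[0].round(1))
M=np.array([.4787,-.1457,.068]); n=np.array([-.565,-.0996,.819])
for e in(.03,.005): need(M+n*(.139+e)-[0,0,.019])
E
```

```text
t 14.85 tcp [ 0.3878 -0.1627  0.2906] yang -79.97 x [-0.001 -0.001 -1.   ] q [-0.53 -0.2   1.48 -0.    1.87  0.86] F [ 0.8  0.  -1.1] w 0.0259
nose blob [223. 141.] [ 9  9  5  5 21]
27 tip [217.7 147.5] nosemid [215.  144.5] collar [200.3 127.3]
31 tip [220.4 144.5] nosemid [217.6 141.7] collar [201.5 126. ]
35 tip [223.1 141.3] nosemid [220.  138.8] collar [202.7 124.6]
39 tip [225.5 138. ] nosemid [222.2 135.8] collar [203.7 123.2]
43 tip [227.8 134.6] nosemid [224.3 132.7] collar [204.7 121.7]
t 14.9 tcp [ 0.3879 -0.1626  0.2905] yang -79.97 x [-0. -0. -1.] q [-0.53 -0.2   1.48 -0.    1.87  0.86] F [ 1.   0.2 -1.8] w 0.0261
need cm [10.31 -0.09  0.45]
t 14.9 tcp [ 0.3879 -0.1626  0.2905] yang -79.97 x [-0. -0. -1.] q [-0.53 -0.2   1.48 -0.    1.87  0.86] F [ 1.   0.2 -1.8] w 0.0261
need cm [12.36 -0.09 -0.98]
```

The collar disagrees with 35°; it suggests a smaller tilt. I look once at scene and wrist together, enlarged.

```bash
python3 - <<'E'
from h import *
s=snap('scene'); w=snap('wrist')
cv2.imwrite('pics/s7.png',np.hstack([cv2.resize(s['image'][85:160,190:240,::-1],(400,600),interpolation=cv2.INTER_CUBIC),cv2.resize(w['image'][60:360,180:380,::-1],(400,600),interpolation=cv2.INTER_CUBIC)]))
M=np.array([.4787,-.1457,.068]);print(proj(w,M))
E
```

```text
[[274.07410831  97.38065265]]
```

View pics/s7.png

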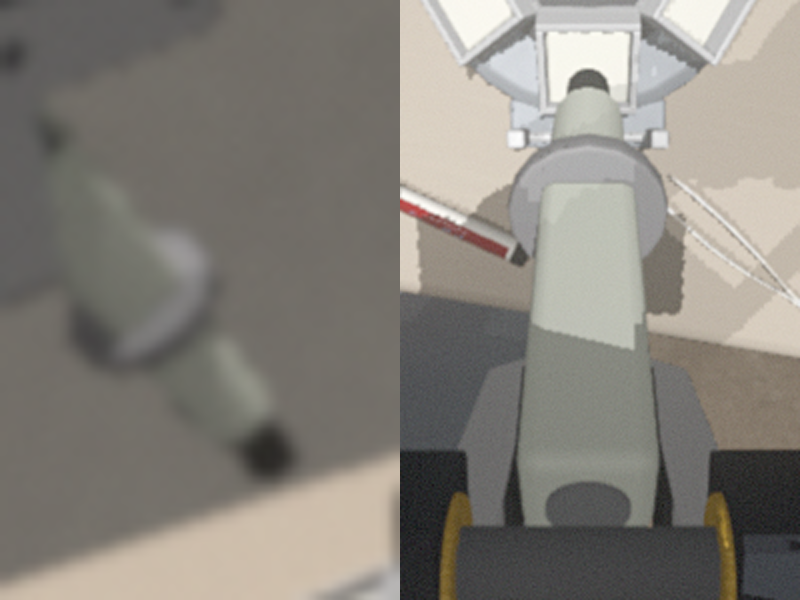

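```bash
python3 - <<'E'
from h import *
from scipy.optimize import least_squares
o,Rt=state(); s=snap('scene'); w=snap('wrist'); g=o['tool_pos']-.019*Rt[:,0]
X,Y,Z=-Rt[:,0],Rt[:,1],Rt[:,2]
# (cam, pixel, u (towards -z side), v(jaw), z)
obs=[(s,(223.4,142.8),0,0,-.078),(s,(220.6,138.1),0,0,-.052),
(w,(243.5,291),.013,-.013,.101),(w,(308.5,291),.013,.013,.101),(w,(250.5,151.5),.013,-.013,.008),(w,(296.5,151.5),.013,.013,.008),(w,(274,95),.008,0,-.078)]
def pts(p):
    th,a,b,c=p; n=X*np.cos(th)+Z*np.sin(th); u=X*np.sin(th)-Z*np.cos(th); O=g-n*(.061+a)+u*b+Y*c
    return [O+n*z+u*uu+Y*v for _,_,uu,v,z in obs],n,O
def f(p): return np.concatenate([proj(o_[0],P)[0]-o_[1] for o_,P in zip(obs,pts(p)[0])])
r=least_squares(f,[.6,0,0,0],x_scale=[.1,.01,.01,.01],loss='soft_l1'); print(np.degrees(r.x[0]),r.x[1:]*1000); print(f(r.x).round(1).reshape(-1,2).tolist())
n,O=pts(r.x)[1:]; print('n',n,'tip',O-.078*n)
for v in ((.4787,-.1457,.068),):print(proj(w,v))
E
```

```text
t 15.0 tcp [ 0.388  -0.1625  0.2905] yang -79.99 x [-0. -0. -1.] q [-0.53 -0.2   1.48 -0.    1.87  0.86] F [-0.1 -0.2 -1.6] w 0.0256
27.764254548173717 [ 9.43955463 14.12887083 -1.21990824]
[[0.5, 1.7], [-1.9, 0.4], [-4.7, -0.1], [0.6, -0.1], [0.3, 0.3], [0.5, 0.3], [-0.2, -0.9]]
n [-0.45846418 -0.08073054  0.88503852] tip [ 0.4681458  -0.14715498  0.1846804 ]
[[274.16598489  97.50627545]]
```

The fit gives a tilt of 28° with some slip in the grip, against 35° ± 8 needed, so it is too marginal. I correct it by dragging the barrel against the outer far edge of the stand plate, where nothing can snag.

Call:
{"name": "carry_out", "arguments": {"targets": [[1,0,2.85,-0.26,0],[1,0,2.85,-0.26,0],[1,0,2.85,-0.26,0],[1,0,2.85,-0.26,0],[1,0,2.85,-0.26,0],[1,0,2.85,-0.26,0],[1,0,2.85,-0.26,0],[1,0,2.85,-0.26,0],[1,0,2.85,-0.26,0],[1,0,0,0,-7.3],[1,0,0,0,-7.3],[1,3,0,0,0],[1,4,0,0,0],[1,3.35,0,0,0],[1,0,0,1,0],[1,0,0,0.6,0],[1,0,0,0,0]]}}

```text
time: 16.8
tool_pos: [0.441, -0.4193, 0.1901]
ee_rot: [1.757, 1.566, -0.957]
wrist_force: [-0.3, 0.3, -1.2]
width: 0.026
```

Call:
{"name": "carry_out", "arguments": {"targets": [[1,0,0,0.4,0],[1,0,0,0.3,0],[1,0,0,0,0]]}}

```text
time: 17.1
tool_pos: [0.4347, -0.4211, 0.1884]
ee_rot: [1.789, 1.568, -0.924]
wrist_force: [0.0, -0.5, -1.2]
width: 0.0258
```

Call:
{"name": "carry_out", "arguments": {"targets": [[1,0,0,0.3,0],[1,0,0,0,0]]}}

```text
time: 17.3
tool_pos: [0.4318, -0.4219, 0.1872]
ee_rot: [1.111, 1.57, -1.601]
wrist_force: [0.3, 0.4, -2.3]
width: 0.0258
```

Call:
{"name": "carry_out", "arguments": {"targets": [[1,0,0,0.3,0],[1,0,0,0,0]]}}

```text
time: 17.5
tool_pos: [0.4291, -0.4231, 0.1869]
ee_rot: [-0.058, 1.571, -2.771]
wrist_force: [0.2, -0.4, -2.4]
width: 0.026
```

Call:
{"name": "carry_out", "arguments": {"targets": [[1,0,0,0.3,0],[1,0,0,0,0]]}}

```text
time: 17.7
tool_pos: [0.4264, -0.4243, 0.1872]
ee_rot: [1.914, 1.571, -0.799]
wrist_force: [0.0, 0.4, -1.6]
width: 0.0259
```

Call:
{"name": "carry_out", "arguments": {"targets": [[1,0,0,0.3,0],[1,0,0,0,0]]}}

```text
time: 17.9
tool_pos: [0.424, -0.4254, 0.1871]
ee_rot: [2.795, 1.57, 0.083]
wrist_force: [0.6, 0.1, -0.8]
width: 0.0262
```

Call:
{"name": "carry_out", "arguments": {"targets": [[1,0,0,0.3,0],[1,0,0,0,0]]}}

```text
time: 18.1
tool_pos: [0.422, -0.4263, 0.1872]
ee_rot: [2.998, 1.568, 0.286]
wrist_force: [3.0, 1.6, -0.9]
width: 0.0262
```

```bash
python3 - <<'E'
from h import *
o,Rt=state(); w=snap('wrist'); s=snap('scene')
S=np.array([.452,-.4124,0]);e=np.array([.909,.416,0]);print('s',(o['tool_pos']-S)@e)
q=S+.035*e+[0,0,.105]; j=np.array([-.416,.909,0]); print([proj(w,q+k*j) for k in(-.035,0,.035)])
cv2.imwrite('pics/s8.png',np.hstack([cv2.resize(s['image'][170:290,220:300,::-1],(400,600),interpolation=cv2.INTER_CUBIC),cv2.resize(w['image'][60:360,180:380,::-1],(400,600),interpolation=cv2.INTER_CUBIC)]))
E
```

```text
t 18.1 tcp [ 0.422  -0.4263  0.1872] yang -65.38 x [ 0.002  0.001 -1.   ] q [-0.89  0.2   1.28  0.    1.66  0.25] F [ 3.   1.6 -0.9] w 0.0262
s -0.03307649340220107
[array([[324.26911646, 123.46291754]]), array([[275.0738395 , 123.41221188]]), array([[225.87476602, 123.43061924]])]
```

Contact came at s = -31 mm, which implies a tilt of about 32–34°. I drag 5 mm further and measure again.

Call:
{"name": "carry_out", "arguments": {"targets": [[1,0.1,0,0.3,0],[1,0.1,0,0.3,0],[1,0,0,0,0]]}}

```text
time: 18.5
tool_pos: [0.4152, -0.4293, 0.1847]
ee_rot: [-0.659, 1.57, 2.912]
wrist_force: [2.5, 1.6, -2.2]
width: 0.0258
```

```bash
python3 - <<'E'
from h import *
o,Rt=state(); w=snap('wrist'); s=snap('scene')
import pickle; pickle.dump((o,w,s),open('c.pkl','wb'))
S=np.array([.452,-.4124,0]);e=np.array([.909,.416,0]);print('s',(o['tool_pos']-S)@e)
q=S+.035*e+[0,0,.105]; j=np.array([-.416,.909,0]); print([proj(w,q+k*j) for k in(-.035,0,.035)])
cv2.imwrite('pics/s8.png',np.hstack([cv2.resize(s['image'][170:290,220:300,::-1],(400,600),interpolation=cv2.INTER_CUBIC),cv2.resize(w['image'][60:360,180:380,::-1],(400,600),interpolation=cv2.INTER_CUBIC)]))
E
```

```text
t 18.5 tcp [ 0.4152 -0.4293  0.1847] yang -65.44 x [-0.  0. -1.] q [-0.9   0.2   1.29 -0.    1.66  0.25] F [ 2.5  1.6 -2.2] w 0.0258
s -0.04046804576312653
[array([[325.22299577, 112.28213774]]), array([[275.17185759, 112.27696617]]), array([[225.12880714, 112.35278314]])]
```

View pics/s8.png

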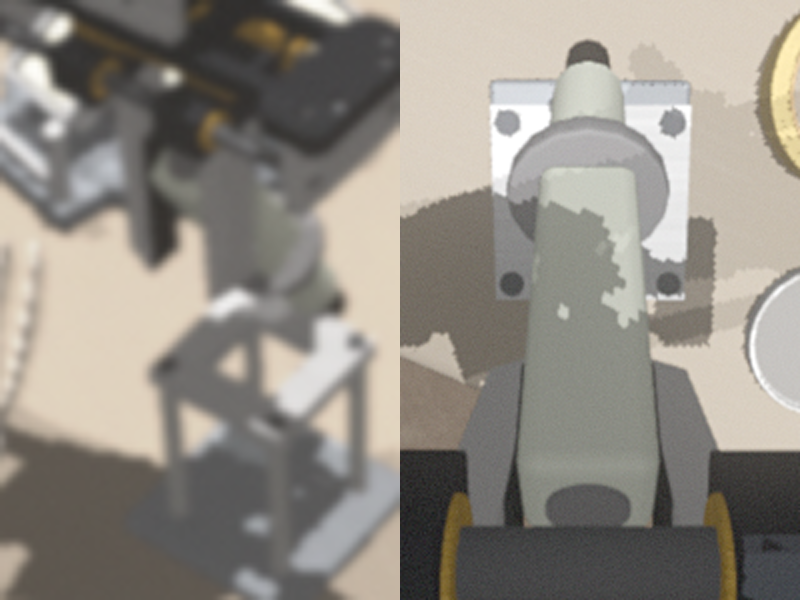

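The wrist view shows the plate's far edge at row 112 (predicted 112.3), the nose end at (274,80), the collar rim at (274,118) and the handle foot at row 143.5. I fit with those points plus the touching edge.

```bash
cat > fit.py <<'E'
from h import *
import pickle
from scipy.optimize import least_squares
o,w,s=pickle.load(open('c.pkl','rb'))
Rt=R.from_euler('xyz',o['ee_rot']).as_matrix(); g=o['tool_pos']-.019*Rt[:,0]
X,Y,Z=-Rt[:,0],Rt[:,1],Rt[:,2]
obs=[(w,(243.5,291),.013,-.013,.101),(w,(308.5,291),.013,.013,.101),(w,(251.5,143.5),.013,-.013,.008),(w,(296.5,143.5),.013,.013,.008),(w,(274,80),.008,0,-.078),(w,(274,91.5),.012,0,-.052),(w,(274,118.5),.023,0,0),(s,(287,230),0,0,-.078)]
S=np.array([.452,-.4124,0]);e=np.array([.909,.416,0]); E=S+.035*e+[0,0,.105]
def fr(p):
    th,a,b,c=p; n=X*np.cos(th)+Z*np.sin(th); u=X*np.sin(th)-Z*np.cos(th); return n,u,g-n*(.061+a)+u*b+Y*c
def f(p,k=1):
    n,u,O=fr(p); r=[proj(q[0],O+n*q[4]+u*q[2]+Y*q[3])[0]-q[1] for q in obs]
    return np.r_[np.concatenate(r),k*((E-O)@u+.012)/.0015]
for k in (1,0):
    r=least_squares(f,[.6,0,0,0],x_scale=[.1,.01,.01,.01],loss='soft_l1',args=(k,)); n,u,O=fr(r.x)
    print(np.degrees(r.x[0]).round(1),(r.x[1:]*1000).round(1),'contact err mm',((E-O)@u+.012)*1e3); print(f(r.x)[:-1].round(1).reshape(-1,2).tolist())
    print('tip rel tcp in tool cm',(Rt.T@(O-.078*n-o['tool_pos'])*100).round(2))
    for th in (28,31,34,37,40):
        q=least_squares(lambda v:f(np.r_[np.radians(th),v],k),[0,0,0],x_scale=.01,loss='soft_l1');print(th,q.cost.round(1),(q.x*1e3).round(1))
E
python3 fit.py
```

```text
32.0 [12.8 14.6 -0.8] contact err mm 9.252009148182683
[[-3.6, 0.0], [0.6, 0.0], [-0.7, -0.3], [1.2, -0.3], [0.1, -1.2], [0.2, -0.2], [0.3, 1.1], [-0.8, 3.0]]
tip rel tcp in tool cm [10.2  -0.08 -9.27]
28 26.2 [ 2.5 24.7 -0.9]
31 13.4 [10.3 17.3 -0.9]
34 15.3 [17.   9.4 -0.6]
37 24.6 [22.1  2.3 -0.8]
40 36.3 [26.2 -4.8 -0.9]
32.2 [13.6 13.6 -0.8] contact err mm 9.700057112185322
[[-3.2, -0.1], [0.4, -0.1], [-0.5, -0.0], [1.1, -0.0], [0.2, -1.2], [0.2, -0.1], [0.3, 1.5], [-0.7, 3.2]]
tip rel tcp in tool cm [10.28 -0.08 -9.28]
28 21.9 [ 2.9 24.2 -0.9]
31 8.5 [10.5 17.1 -0.9]
34 9.4 [17.4  8.9 -0.6]
37 18.2 [22.5  1.7 -0.8]
40 29.5 [26.7 -5.6 -0.9]
```

```bash
sed -i 's/(243.5,291)/(240.5,291)/' fit.py; cat >> fit.py <<'E'
print('----')
def f2(p,k):
    n,u,O=fr(p[:4]); r=[proj(q[0],O+n*q[4]+u*q[2]+Y*q[3])[0]-q[1] for q in obs]
    zc=(E-O)@n; rad=.012 if zc>-.052 else .008
    return np.r_[np.concatenate(r),k*((E-O)@u+rad)/.0015]
for k in(0,1,3):
    r=least_squares(f2,[.6,0,0,0],x_scale=[.1,.01,.01,.01],args=(k,)); n,u,O=fr(r.x)
    print(k,np.degrees(r.x[0]).round(1),(r.x[1:]*1000).round(1),'zc',((E-O)@n).round(4),'du',((E-O)@u).round(4),'cost',r.cost);print(f2(r.x,k)[:-1].round(1).reshape(-1,2).tolist(),(Rt.T@(O-.078*n-o['tool_pos'])*100).round(2))
print('tri tip (approx)',tri(w,(274,83),s,(287,230)), 'fit tip',O-.078*n,'E',E,'g',g,'wcam',np.array(w['pose'])[:3,3],w['camera_matrix'][0][0])
E
python3 fit.py | sed -n '/----/,$p'
```

```text
----
0 31.7 [12.1 15.2 -0.9] zc -0.0505 du -0.003 cost 7.321817163666347
[[-1.0, 0.1], [0.6, 0.1], [-0.9, -0.4], [1.1, -0.4], [0.0, -1.0], [0.1, -0.1], [0.1, 1.0], [-0.8, 2.9]] [10.15 -0.09 -9.25]
1 31.3 [10.5 17.1 -0.9] zc -0.052 du -0.0038 cost 12.436103441953103
[[-1.6, 0.4], [1.3, 0.4], [-1.1, -0.9], [1.4, -0.9], [0.0, -0.9], [0.1, -0.2], [0.1, 0.3], [-0.9, 2.4]] [ 9.99 -0.09 -9.22]
3 31.0 [ 8.4 19.6 -0.9] zc -0.0541 du -0.0057 cost 30.3245760146526
[[-2.5, 1.4], [2.2, 1.4], [-1.5, -2.1], [1.7, -2.1], [0.0, -1.9], [0.1, -1.4], [0.1, -1.3], [-0.8, 1.5]] [ 9.72 -0.09 -9.27]
tri tip (approx) (array([ 0.50230035, -0.38836077,  0.08907617]), np.float64(0.00032045171932197793)) fit tip [ 0.49908699 -0.38999108  0.0874388 ] E [ 0.483815 -0.39784   0.105   ] g [ 0.41522951 -0.42931361  0.20370801] wcam [ 0.48070602 -0.39827329  0.36427752] 358.97730428212225
```

The tilt is about 31.5° by two consistent fits. I drag 5 mm more for about 34°, back off and lift.

Call:
{"name": "carry_out", "arguments": {"targets": [[1,0.1,0,0.25,0],[1,0.15,0,0.25,0],[1,0,0,0,0],[1,-0.5,0,-1,0],[1,-2,0,-1,0],[1,-4,0,0,0],[1,-3,0,0,0],[1,0,0,0,0]]}}

```text
time: 19.4
tool_pos: [0.4301, -0.4248, 0.2839]
ee_rot: [1.626, 1.56, -1.087]
wrist_force: [-0.6, -0.5, -0.7]
width: 0.0261
```

```bash
python3 - <<'E'
from h import *
o,Rt=state(); w=snap('wrist'); im=w['image'].astype(int)
sub=im[70:130,255:295]; d=sub.sum(2)
for r in range(60): 
    if (d[r]<200).sum()>3: print(70+r,(d[r]<200).sum(),(np.where(d[r]<200)[0].mean()+255).round(1))
for th in (30,32,34,36,38): # grip a=10.5mm b=16
    a=np.radians(th);n=-Rt[:,0]*np.cos(a)+Rt[:,2]*np.sin(a);u=-Rt[:,0]*np.sin(a)-Rt[:,2]*np.cos(a);g=o['tool_pos']-.019*Rt[:,0]
    O=g-.0715*n+.016*u-.0009*Rt[:,1]; print(th,proj(w,O-.078*n+.008*u),proj(w,O-.052*n+.012*u),(Rt.T@(O-.078*n-o['tool_pos'])*100).round(2))
E
```

```text
t 19.4 tcp [ 0.4301 -0.4248  0.2839] yang -65.46 x [ 0.005 -0.01  -1.   ] q [-0.87  0.2   1.09 -0.    1.84  0.27] F [-0.6 -0.5 -0.7] w 0.0261
30 [[273.96494321  84.57740216]] [[273.98623757  96.20262405]] [10.25 -0.09 -8.86]
32 [[273.96765465  78.32012076]] [[273.98922896  90.95568902]] [ 9.93 -0.09 -9.28]
34 [[273.97056875  72.01362905]] [[273.99241924  85.70418495]] [ 9.6  -0.09 -9.69]
36 [[273.97369598  65.65564701]] [[273.9958175   80.44919137]] [  9.25  -0.09 -10.08]
38 [[273.97704766  59.24393874]] [[273.99943348  75.19206196]] [  8.9   -0.09 -10.46]
```

```bash
python3 - <<'E'
from h import *
w=snap('wrist'); print([(r,int(w['image'][r,270:279].astype(int).sum(2).mean())) for r in range(56,110,1)])
E
```

```text
Traceback (most recent call last):
numpy.exceptions.AxisError: axis 2 is out of bounds for array of dimension 2
```

```bash
python3 - <<'E'
from h import *
w=snap('wrist'); print([(r,int(w['image'][r,270:279].astype(int).sum(1).mean())) for r in range(56,110,1)])
E
```

```text
[(56, 617), (57, 615), (58, 615), (59, 616), (60, 615), (61, 614), (62, 616), (63, 615), (64, 616), (65, 614), (66, 614), (67, 616), (68, 616), (69, 616), (70, 619), (71, 618), (72, 571), (73, 428), (74, 302), (75, 276), (76, 280), (77, 281), (78, 283), (79, 282), (80, 283), (81, 285), (82, 275), (83, 284), (84, 436), (85, 610), (86, 640), (87, 633), (88, 631), (89, 632), (90, 631), (91, 631), (92, 632), (93, 635), (94, 633), (95, 633), (96, 632), (97, 635), (98, 634), (99, 634), (100, 635), (101, 635), (102, 634), (103, 635), (104, 636), (105, 635), (106, 635), (107, 635), (108, 635), (109, 634)]
```

The nose spans rows 73–84; the model says 34°. The tip offset from the TCP in the tool frame is (9.65, -0.09, -9.62) cm. I carry it to the gate.

Call:
{"name": "carry_out", "arguments": {"targets": [[1,0,-2.87,-0.68,0],[1,0,-2.87,-0.68,0],[1,0,-2.87,-0.68,0],[1,0,-2.87,-0.68,0],[1,0,-2.87,-0.68,0],[1,0,-2.87,-0.68,0],[1,0,-2.87,-0.68,0],[1,0,-2.87,-0.68,0],[1,0,-2.87,-0.68,0],[1,0,0,0,7.25],[1,0,0,0,7.25],[1,4,0,0,0],[1,0,0,0,0],[1,0,0,0,0]]}}

```text
time: 20.95
tool_pos: [0.3761, -0.162, 0.2352]
ee_rot: [-0.643, 1.565, 2.675]
wrist_force: [1.1, 0.9, -1.3]
width: 0.0258
```

```bash
python3 - <<'E'
from h import *
M=np.array([.4797,-.1457,.068]); n=np.array([-.565,-.0996,.819])
need(M+.012*n-[.0946,.0176,-.0965])
w=snap('wrist'); print('M px',proj(w,M))
im=w['image']; g=im.astype(int).sum(2)
print([(r,int(g[r,270:279].mean())) for r in range(56,110,2)])
o,Rt=state(); print('tip px now',proj(w,o['tool_pos']+Rt@[.0965,-.0009,-.0962]))
# pocket rim: wheel bright plate: threshold
m=((im.min(2)>215)).astype(np.uint8); N,l,st,c=cv2.connectedComponentsWithStats(m)
for k in range(1,N):
    if st[k,4]>250: print(st[k],c[k].round(1))
for q in ((-.023,-.023),(-.023,.023),(.023,.023),(.023,-.023)):
    ty=np.array([.1736,-.9848,0]); tx=np.cross(ty,n); print(proj(w,M+q[0]*tx+q[1]*ty).round(1),end='')
E
```

```text
t 20.95 tcp [ 0.3761 -0.162   0.2352] yang -79.92 x [-0.005  0.003 -1.   ] q [-0.54 -0.23  1.61 -0.    1.77  0.85] F [ 1.1  0.9 -1.3] w 0.0258
need cm [ 6.08  0.31 -0.2 ]
M px [[278.04701537  79.15010698]]
[(56, 742), (58, 743), (60, 743), (62, 742), (64, 742), (66, 743), (68, 742), (70, 745), (72, 695), (74, 349), (76, 317), (78, 321), (80, 322), (82, 312), (84, 460), (86, 638), (88, 632), (90, 631), (92, 632), (94, 632), (96, 633), (98, 633), (100, 630), (102, 632), (104, 633), (106, 632), (108, 623)]
t 21.0 tcp [ 0.3774 -0.1627  0.2375] yang -79.92 x [-0.001  0.    -1.   ] q [-0.55 -0.23  1.61 -0.    1.77  0.85] F [ 0.3 -0.3 -0.6] w 0.0265
tip px now [[275.92109143  80.51172901]]
[ 174    0   65   74 2229] [207.8  33.4]
[ 321    2   62   72 1680] [346.5  34.8]
[ 248   49   61   47 1557] [278.8  67.3]
[221  61  28  30 415] [237.5  75.2]
[ 533  130   27   81 1455] [546.5 169.8]
[225 362  14  43 270] [231.5 382.5]
[[251.7  54.8]][[304.8  54.8]][[301.8 101.1]][[254.  101.1]]
```

The white plate blob is centred at column 278.8 against 278.0 predicted. I descend to about 12 mm above the rim and then feel along the pocket axis.

Call:
{"name": "carry_out", "arguments": {"targets": [[1,2.5,0.19,-0.06,0],[1,2.5,0,0,0],[1,1.3,0,0,0],[1,0,0,0,0],[1,0.41,0,-0.28,0],[1,0.41,0,-0.28,0],[1,0,0,0,0],[1,0,0,0,0],[1,0,0,0,0]]}}

```text
time: 21.9
tool_pos: [0.3841, -0.1635, 0.1667]
ee_rot: [2.303, 1.57, -0.663]
wrist_force: [-0.1, 0.7, -2.1]
width: 0.0256
```

```bash
cat > m.py <<'E'
from h import *
o,Rt=state(); n=np.array([-.565,-.0996,.819]); f=[o['wrist_force']]
for _ in range(3): snap('wrist'); f.append(robot.get_obs()['wrist_force'])
f=np.mean(f,0)
tip=o['tool_pos']+Rt@[.0965,-.0009,-.0962]; M=np.array([.4797,-.1457,.068]); d=tip-M
ty=np.array([.1736,-.9848,0]); print('F',f.round(2),'Fn',(f@n).round(2),'along n mm',(d@n*1e3).round(1),'x',(d@np.cross(ty,n)*1e3).round(1),'y',(d@ty*1e3).round(1))
E
python3 m.py
```

```text
t 21.9 tcp [ 0.3841 -0.1635  0.1667] yang -79.91 x [ 0.001 -0.    -1.   ] q [-0.54 -0.2   1.72 -0.    1.62  0.86] F [-0.1  0.7 -2.1] w 0.0256
F [-0.05  0.32 -1.57] Fn -1.28 along n mm 2.4 x -0.5 y -0.1
```

Call:
{"name": "carry_out", "arguments": {"targets": [[1,0.25,0,-0.17,0],[1,0.16,0,-0.11,0],[1,0,0,0,0]]}}

```text
time: 22.35
tool_pos: [0.3866, -0.1627, 0.1617]
ee_rot: [-0.647, 1.57, 2.671]
wrist_force: [0.5, 0.8, -1.2]
width: 0.0258
```

```bash
python3 m.py
```

```text
t 22.35 tcp [ 0.3866 -0.1627  0.1617] yang -79.9 x [-0.001  0.    -1.   ] q [-0.53 -0.2   1.73 -0.    1.61  0.86] F [ 0.5  0.8 -1.2] w 0.0258
F [ 0.21  0.28 -1.5 ] Fn -1.37 along n mm -3.2 x 0.4 y -0.5
```

Call:
{"name": "carry_out", "arguments": {"targets": [[1,0.16,0,-0.11,0],[1,0.16,0,-0.11,0],[1,0,0,0,0]]}}

```text
time: 22.8
tool_pos: [0.3889, -0.1625, 0.1588]
ee_rot: [-0.003, 1.571, -2.969]
wrist_force: [-0.5, -0.1, -2.0]
width: 0.0258
```

```bash
python3 m.py
```

```text
t 22.8 tcp [ 0.3889 -0.1625  0.1588] yang -79.91 x [-0. -0. -1.] q [-0.53 -0.19  1.73 -0.    1.6   0.86] F [-0.5 -0.1 -2. ] w 0.0258
F [ 0.19 -0.48 -1.79] Fn -1.52 along n mm -6.9 x 0.2 y -0.3
```

Call:
{"name": "carry_out", "arguments": {"targets": [[1,0.16,0,-0.11,0],[1,0.16,0,-0.11,0],[1,0,0,0,0]]}}

```text
time: 23.25
tool_pos: [0.3909, -0.1622, 0.1558]
ee_rot: [0.604, 1.57, -2.361]
wrist_force: [-2.6, -0.4, 0.4]
width: 0.0257
```

```bash
python3 m.py
```

```text
t 23.25 tcp [ 0.3909 -0.1622  0.1558] yang -79.91 x [-0. -0. -1.] q [-0.53 -0.19  1.73 -0.    1.6   0.87] F [-2.6 -0.4  0.4] w 0.0257
F [-1.49 -0.68  0.44] Fn 1.27 along n mm -10.6 x 0.2 y -0.2
```

Call:
{"name": "carry_out", "arguments": {"targets": [[1,0.16,0,-0.11,0],[1,0.08,0,-0.06,0],[1,0,0,0,0]]}}

```text
time: 23.7
tool_pos: [0.3926, -0.1619, 0.1533]
ee_rot: [0.761, 1.57, -2.205]
wrist_force: [-1.4, -1.1, 1.5]
width: 0.0257
```

```bash
python3 m.py
```

```text
t 23.7 tcp [ 0.3926 -0.1619  0.1533] yang -79.92 x [-0. -0. -1.] q [-0.52 -0.18  1.73 -0.    1.59  0.87] F [-1.4 -1.1  1.5] w 0.0257
F [-2.28 -0.59  1.1 ] Fn 2.25 along n mm -13.5 x 0.2 y -0.2
```

The nose is about 6 mm in: the force rise is 3.65 N, i.e. (3.65-1.5)/0.3 ≈ 7 mm, and contact lay no earlier than -6.9 mm, so at most 6.6 mm. I hold still.

Call:
{"name": "carry_out", "arguments": {"targets": [[1,0,0,0,0],[1,0,0,0,0],[1,0,0,0,0],[1,0,0,0,0],[1,0,0,0,0],[1,0,0,0,0],[1,0,0,0,0],[1,0,0,0,0],[1,0,0,0,0],[1,0,0,0,0],[1,0,0,0,0],[1,0,0,0,0]]}}

```text
time: 25.05
tool_pos: [0.3927, -0.1619, 0.1534]
ee_rot: [1.863, 1.571, -1.102]
wrist_force: [-2.5, -1.4, 0.7]
width: 0.026
```

```bash
python3 m.py; python3 - <<'E'
from h import *
w=snap('wrist');im=w['image'];g=im.astype(int).sum(2)
print([(r,int(g[r,270:279].mean())) for r in range(60,100,1)])
E
```

```text
t 25.05 tcp [ 0.3927 -0.1619  0.1534] yang -79.91 x [ 0. -0. -1.] q [-0.52 -0.18  1.73 -0.    1.59  0.87] F [-2.5 -1.4  0.7] w 0.026
F [-2.61 -0.71  1.08] Fn 2.43 along n mm -13.5 x 0.1 y -0.2
[(60, 585), (61, 615), (62, 671), (63, 708), (64, 725), (65, 728), (66, 728), (67, 728), (68, 728), (69, 727), (70, 729), (71, 727), (72, 728), (73, 727), (74, 729), (75, 733), (76, 727), (77, 627), (78, 434), (79, 313), (80, 310), (81, 318), (82, 312), (83, 310), (84, 410), (85, 574), (86, 623), (87, 620), (88, 619), (89, 619), (90, 619), (91, 619), (92, 619), (93, 620), (94, 618), (95, 620), (96, 619), (97, 619), (98, 621), (99, 619)]
```

Call:
{"name": "carry_out", "arguments": {"targets": [[1,0,0,0,0],[1,0,0,0,0],[1,0,0,0,0],[1,0,0,0,0],[1,0,0,0,0],[1,0,0,0,0],[1,0,0,0,0],[1,0,0,0,0],[1,0,0,0,0],[1,0,0,0,0]]}}

```text
time: 26.25
tool_pos: [0.3927, -0.1618, 0.1534]
ee_rot: [0.993, 1.571, -1.973]
wrist_force: [-3.0, -0.2, 1.1]
width: 0.026
```

```bash
python3 - <<'E'
from h import *
o,Rt=state(); w=snap('wrist')
a=np.radians(34);n=-Rt[:,0]*np.cos(a)+Rt[:,2]*np.sin(a);u=-Rt[:,0]*np.sin(a)-Rt[:,2]*np.cos(a);g=o['tool_pos']-.019*Rt[:,0]
O=g-.0715*n+.016*u-.0009*Rt[:,1]
for c in (0,.003,.006,.009,.012): print(c,proj(w,O-(.078-c)*n+.008*u)[0].round(1))
print('step',proj(w,O-.052*n+.012*u)[0])
# square of the plate in this view: row profile upward, columns
g=w['image'].astype(int).sum(2); print([(r,int(g[r,285:292].mean())) for r in range(44,110,2)])
E
```

```text
t 26.25 tcp [ 0.3927 -0.1618  0.1534] yang -79.91 x [-0. -0. -1.] q [-0.52 -0.18  1.73 -0.    1.59  0.87] F [-3.  -0.2  1.1] w 0.026
0 [274.2  71.5]
0.003 [274.2  73.6]
0.006 [274.2  75.7]
0.009 [274.2  77.9]
0.012 [274.2  80. ]
step [274.23563025  85.19134344]
[(44, 599), (46, 581), (48, 575), (50, 582), (52, 579), (54, 613), (56, 667), (58, 636), (60, 538), (62, 654), (64, 729), (66, 728), (68, 728), (70, 729), (72, 728), (74, 728), (76, 727), (78, 726), (80, 730), (82, 724), (84, 683), (86, 665), (88, 644), (90, 636), (92, 603), (94, 581), (96, 573), (98, 559), (100, 549), (102, 545), (104, 541), (106, 535), (108, 534)]
```

The image shows about 6.6 mm in, and the force suggests 7–7.8 mm. I ease back 1 mm to the middle of the window and hold two seconds more.

Call:
{"name": "carry_out", "arguments": {"targets": [[1,-0.08,0,0.06,0],[1,0,0,0,0],[1,0,0,0,0],[1,0,0,0,0],[1,0,0,0,0],[1,0,0,0,0],[1,0,0,0,0],[1,0,0,0,0],[1,0,0,0,0],[1,0,0,0,0],[1,0,0,0,0],[1,0,0,0,0],[1,0,0,0,0],[1,0,0,0,0],[1,0,0,0,0],[1,0,0,0,0],[1,0,0,0,0],[1,0,0,0,0],[1,0,0,0,0],[1,0,0,0,0]]}}

```text
time: 28.3
tool_pos: [0.3921, -0.1619, 0.1542]
ee_rot: [1.615, 1.571, -1.351]
wrist_force: [-1.9, -1.5, 1.9]
width: 0.0259
```

```bash
python3 m.py
```

```text
t 28.3 tcp [ 0.3921 -0.1619  0.1542] yang -79.91 x [ 0. -0. -1.] q [-0.53 -0.18  1.73 -0.    1.59  0.87] F [-1.9 -1.5  1.9] w 0.0259
F [-1.67 -0.71  1.03] Fn 1.86 along n mm -12.5 x 0.1 y -0.3
```

Pressing is done. I withdraw along the axis and carry the probe back above the stand for a tilted entry.

Call:
{"name": "carry_out", "arguments": {"targets": [[1,-0.8,0,0.55,0],[1,-1.6,0,1.1,0],[1,-1.7,0,1.18,0],[1,-4,0,0,0],[1,-4,0,0,0],[1,0,2.88,0.75,0],[1,0,2.88,0.75,0],[1,0,2.88,0.75,0],[1,0,2.88,0.75,0],[1,0,2.88,0.75,0],[1,0,2.88,0.75,0],[1,0,2.88,0.75,0],[1,0,2.88,0.75,0],[1,0,2.88,0.75,0],[1,0,2.88,0.75,0],[1,0,0,0,-7.25],[1,0,0,0,-7.25],[1,0,0,0,0],[1,0,0,0,0]]}}

```text
time: 30.35
tool_pos: [0.3409, -0.4636, 0.2753]
ee_rot: [2.371, 1.57, -0.343]
wrist_force: [-0.3, -0.0, -1.9]
width: 0.0257
```

```bash
cat > st.py <<'E'
from h import *
import sys
o,Rt=state(); S=np.array([.452,-.4124,0]);e=np.array([.909,.416,0]);j=np.array([.416,-.909,0])
print('s mm',((o['tool_pos']-S)@e*1e3).round(1),'lat',((o['tool_pos']-S)@j*1e3).round(1),'h',(o['tool_pos'][2]*1e3).round(1))
w=snap('wrist');g=w['image'].astype(int).sum(2)
print('nose',[(r,int(g[r,270:279].mean())) for r in range(60,100,2)])
E
python3 st.py; python3 -c "
from h import *
S=np.array([.452,-.4124,0]);e=np.array([.909,.416,0])
need(S-.1227*e+[0,0,.234])"
```

```text
t 30.35 tcp [ 0.3409 -0.4636  0.2753] yang -65.55 x [ 0.001 -0.    -1.   ] q [-1.04  0.14  1.17  0.    1.83  0.11] F [-0.3 -0.  -1.9] w 0.0257
s mm -122.2 lat 0.3 h 275.3
nose [(60, 455), (62, 612), (64, 635), (66, 634), (68, 632), (70, 637), (72, 593), (74, 381), (76, 369), (78, 368), (80, 365), (82, 358), (84, 483), (86, 664), (88, 657), (90, 658), (92, 658), (94, 657), (96, 658), (98, 656)]
t 30.4 tcp [ 0.341  -0.4635  0.2753] yang -65.52 x [ 0. -0. -1.] q [-1.04  0.14  1.17  0.    1.83  0.11] F [-0.3 -0.7 -1.5] w 0.0259
need cm [ 4.13 -0.03  0.04]
```

The grip is unchanged (nose rows 73–84). I enter the hole along the axis.

Call:
{"name": "carry_out", "arguments": {"targets": [[1,2.1,0,0,0],[1,2,0,0,0],[1,0,0,0,0],[1,1.2,0,-0.8,0],[1,1.2,0,-0.8,0],[1,1,0,-0.68,0],[1,0.8,0,-0.54,0],[1,0.8,0,-0.54,0],[1,0,0,0,0],[1,0,0,0,0]]}}

```text
time: 31.4
tool_pos: [0.3715, -0.4496, 0.1841]
ee_rot: [-0.047, 1.571, -2.759]
wrist_force: [-0.1, 0.0, -1.2]
width: 0.0261
```

```bash
python3 st.py; python3 - <<'E'
from h import *
w=snap('wrist')
S=np.array([.452,-.4124,0]);e=np.array([.909,.416,0])
print('hole far edge px',proj(w,S+.017*e+[0,0,.105]),'plate far edge',proj(w,S+.035*e+[0,0,.105]))
g=w['image'].astype(int).sum(2)
for c in (250,258,266,274,282,290,298): print(c,[int(g[r,c-1:c+2].mean()) for r in range(60,150,3)])
E
```

```text
t 31.4 tcp [ 0.3715 -0.4496  0.1841] yang -65.4 x [-0. -0. -1.] q [-0.98  0.17  1.33 -0.    1.65  0.16] F [-0.1  0.  -1.2] w 0.0261
s mm -88.6 lat 0.3 h 184.1
nose [(60, 764), (62, 765), (64, 748), (66, 556), (68, 442), (70, 445), (72, 431), (74, 392), (76, 384), (78, 385), (80, 383), (82, 378), (84, 482), (86, 652), (88, 646), (90, 646), (92, 647), (94, 645), (96, 645), (98, 644)]
hole far edge px [[274.40329589  66.23918407]] plate far edge [[274.4077744   37.69204045]]
250 [765, 765, 584, 516, 520, 528, 527, 521, 570, 616, 614, 615, 613, 601, 611, 613, 624, 611, 620, 606, 639, 455, 501, 542, 493, 483, 480, 472, 478, 462]
258 [765, 765, 572, 494, 500, 500, 497, 490, 560, 665, 665, 594, 563, 552, 556, 558, 559, 568, 572, 458, 478, 537, 537, 488, 480, 479, 468, 599, 597, 596]
266 [765, 765, 576, 438, 443, 413, 382, 376, 367, 630, 626, 629, 628, 629, 631, 631, 628, 634, 548, 455, 500, 560, 530, 479, 482, 481, 464, 600, 600, 595]
274 [765, 765, 548, 443, 414, 384, 379, 378, 522, 650, 650, 650, 647, 645, 647, 646, 644, 646, 471, 480, 524, 543, 506, 480, 475, 481, 464, 604, 597, 597]
282 [764, 765, 549, 442, 438, 429, 379, 369, 357, 629, 629, 628, 628, 627, 626, 623, 622, 611, 548, 467, 495, 542, 481, 480, 484, 473, 462, 605, 598, 594]
290 [764, 765, 571, 442, 459, 494, 490, 487, 490, 489, 487, 505, 524, 531, 537, 539, 543, 537, 539, 456, 468, 521, 490, 478, 481, 473, 463, 602, 598, 600]
298 [764, 765, 582, 465, 495, 525, 468, 487, 486, 471, 512, 463, 512, 460, 491, 455, 491, 481, 432, 524, 634, 423, 453, 490, 480, 477, 474, 477, 482, 481]
```

The nose is in the hole: the far hole edge is at row 66, and there is no contact force. I start straightening with small moves away from the robot and up.

Call:
{"name": "carry_out", "arguments": {"targets": [[1,-0.32,0,-0.6,0],[1,-0.32,0,-0.6,0],[1,-0.3,0,-0.6,0],[1,-0.3,0,-0.6,0],[1,-0.27,0,-0.6,0],[1,-0.25,0,-0.6,0],[1,-0.25,0,-0.6,0],[1,0,0,0,0]]}}

```text
time: 32.3
tool_pos: [0.4104, -0.432, 0.2049]
ee_rot: [1.905, 1.57, -0.807]
wrist_force: [-3.0, -1.7, -0.5]
width: 0.0257
```

```bash
cat > st2.py <<'E'
import runpy; runpy.run_path('st.py')
from h import *
o,Rt=state(); w=snap('wrist'); g=w['image'].astype(int).sum(2)
print('col274',[(r,int(g[r,272:277].mean())) for r in range(60,300,4)])
X,Y,Z=-Rt[:,0],Rt[:,1],Rt[:,2]; G=o['tool_pos']-.019*Rt[:,0]
for th in (-8,0,8,16,24,34):
    a=np.radians(th);n=X*np.cos(a)+Z*np.sin(a);u=X*np.sin(a)-Z*np.cos(a);O=G-.0715*n+.016*u
    print(th,'tip %.1f step %.1f collar %.1f foot %.1f top %.1f'%tuple(proj(w,O+n*z+u*q)[0][1] for z,q in((-.078,.008),(-.052,.012),(0,.023),(.008,.013),(.101,.013))))
E
python3 st2.py
```

```text
t 32.3 tcp [ 0.4104 -0.432   0.2049] yang -65.36 x [ 0.001 -0.001 -1.   ] q [-0.91  0.19  1.26  0.    1.69  0.23] F [-3.  -1.7 -0.5] w 0.0257
s mm -45.9 lat 0.5 h 204.9
nose [(60, 622), (62, 618), (64, 620), (66, 621), (68, 621), (70, 622), (72, 623), (74, 623), (76, 624), (78, 625), (80, 626), (82, 626), (84, 629), (86, 630), (88, 631), (90, 629), (92, 631), (94, 615), (96, 576), (98, 674)]
t 32.35 tcp [ 0.4104 -0.432   0.2047] yang -65.36 x [ 0.001 -0.    -1.   ] q [-0.91  0.19  1.26  0.    1.69  0.23] F [-1.5 -1.8  0.3] w 0.0258
col274 [(60, 621), (64, 620), (68, 623), (72, 622), (76, 624), (80, 624), (84, 628), (88, 628), (92, 631), (96, 570), (100, 658), (104, 639), (108, 765), (112, 765), (116, 765), (120, 765), (124, 765), (128, 752), (132, 344), (136, 558), (140, 552), (144, 550), (148, 521), (152, 422), (156, 541), (160, 503), (164, 346), (168, 372), (172, 425), (176, 426), (180, 417), (184, 412), (188, 417), (192, 407), (196, 407), (200, 403), (204, 419), (208, 402), (212, 401), (216, 404), (220, 395), (224, 397), (228, 397), (232, 401), (236, 399), (240, 399), (244, 399), (248, 396), (252, 401), (256, 394), (260, 399), (264, 397), (268, 396), (272, 394), (276, 397), (280, 400), (284, 423), (288, 433), (292, 421), (296, 390)]
-8 tip 197.2 step 194.9 collar 184.1 foot 200.1 top 220.7
0 tip 174.1 step 174.2 collar 169.8 foot 187.3 top 233.4
8 tip 150.8 step 153.5 collar 156.0 foot 175.1 top 247.6
16 tip 127.2 step 132.7 collar 142.9 foot 163.6 top 262.9
24 tip 103.0 step 111.9 collar 130.6 foot 153.0 top 278.7
34 tip 72.0 step 85.6 collar 117.0 foot 141.3 top 298.3
```

The probe has rotated to about 16°, as predicted, with a contact force of about 3 N. I continue.

Call:
{"name": "carry_out", "arguments": {"targets": [[1,-0.2,0,-0.6,0],[1,-0.2,0,-0.6,0],[1,-0.17,0,-0.6,0],[1,-0.15,0,-0.6,0],[1,-0.1,0,-0.6,0],[1,-0.05,0,-0.6,0],[1,0,0,-0.6,0],[1,0,0,0,0]]}}

```text
time: 33.2
tool_pos: [0.4488, -0.4142, 0.2133]
ee_rot: [2.566, 1.57, -0.146]
wrist_force: [-3.6, -0.9, 0.7]
width: 0.0261
```

```bash
python3 st2.py
```

```text
t 33.2 tcp [ 0.4488 -0.4142  0.2133] yang -65.34 x [ 0.001 -0.    -1.   ] q [-0.84  0.22  1.2   0.    1.72  0.3 ] F [-3.6 -0.9  0.7] w 0.0261
s mm -3.7 lat 0.3 h 213.3
nose [(60, 616), (62, 614), (64, 613), (66, 614), (68, 615), (70, 614), (72, 614), (74, 617), (76, 615), (78, 615), (80, 614), (82, 616), (84, 617), (86, 616), (88, 616), (90, 616), (92, 617), (94, 617), (96, 617), (98, 617)]
t 33.25 tcp [ 0.4487 -0.4142  0.2133] yang -65.35 x [ 0.001  0.    -1.   ] q [-0.84  0.22  1.2   0.    1.72  0.3 ] F [-3.5 -2.1 -0.2] w 0.0263
col274 [(60, 618), (64, 613), (68, 617), (72, 616), (76, 617), (80, 614), (84, 617), (88, 616), (92, 617), (96, 617), (100, 614), (104, 618), (108, 616), (112, 615), (116, 616), (120, 617), (124, 614), (128, 619), (132, 616), (136, 579), (140, 586), (144, 595), (148, 596), (152, 586), (156, 353), (160, 561), (164, 689), (168, 705), (172, 687), (176, 478), (180, 407), (184, 380), (188, 322), (192, 541), (196, 493), (200, 300), (204, 296), (208, 384), (212, 378), (216, 379), (220, 376), (224, 376), (228, 377), (232, 375), (236, 377), (240, 378), (244, 372), (248, 374), (252, 377), (256, 374), (260, 371), (264, 375), (268, 376), (272, 373), (276, 373), (280, 390), (284, 416), (288, 417), (292, 419), (296, 255)]
-8 tip 197.3 step 194.9 collar 184.1 foot 200.1 top 220.7
0 tip 174.1 step 174.2 collar 169.8 foot 187.3 top 233.4
8 tip 150.8 step 153.5 collar 156.0 foot 175.1 top 247.6
16 tip 127.2 step 132.7 collar 142.9 foot 163.6 top 262.9
24 tip 103.1 step 111.9 collar 130.7 foot 153.0 top 278.7
34 tip 72.0 step 85.7 collar 117.0 foot 141.3 top 298.3
```

```bash
python3 - <<'E'
from h import *
o,Rt=state(); w=snap('wrist'); im=w['image']; g=cv2.GaussianBlur(cv2.cvtColor(im,cv2.COLOR_RGB2GRAY),(3,3),0).astype(int)
for r in (150,158,166,174,182,190,198,204,212,230,250,270,278,286,294):
    d=np.diff(g[r]); e=[(int(c),int(d[c])) for c in range(200,350) if abs(d[c])>9 and abs(d[c])==max(abs(d[max(c-3,0):c+4]))]; print(r,e)
X,Y,Z=-Rt[:,0],Rt[:,1],Rt[:,2]; G=o['tool_pos']-.019*Rt[:,0]
for th in (-4,0,4,8,12):
  for b in (-.005,.004,.012):
    a=np.radians(th);n=X*np.cos(a)+Z*np.sin(a);u=X*np.sin(a)-Z*np.cos(a);O=G-.0715*n+b*u
    q=[proj(w,O+n*z+u*q+Y*v)[0] for z,q,v in((.008,.023,0),(.008,.013,.013),(.101,.013,.013),(.101,-.013,.013))]
    print(th,b,'collartop %.1f foot %.1f top %.1f back %.1f'%tuple(x[1] for x in q),'halfcols',[round(x[0]-274.4,1) for x in q[1:]])
E
```

```text
t 33.3 tcp [ 0.4486 -0.4142  0.2133] yang -65.36 x [ 0.002  0.    -1.   ] q [-0.84  0.22  1.2   0.    1.72  0.3 ] F [-3.1 -1.4  0. ] w 0.026
150 [(227, -18), (258, 28), (317, -14), (349, -26)]
158 [(204, -12), (308, 20)]
166 [(233, -15), (243, 20), (266, 31), (305, -33), (315, 35)]
174 [(262, 25), (266, -19), (311, 12), (312, 12), (318, -42), (330, 27)]
182 [(299, 35), (317, -42), (330, 26)]
190 [(231, 12), (271, 28), (329, 22), (330, 22)]
198 [(231, 12), (246, -13), (274, 26), (279, -26), (300, 11), (329, 25)]
204 [(241, -13), (304, 38), (317, -39), (328, 26)]
212 [(232, 10), (238, -12), (239, -12), (252, 11), (294, -10), (307, 44), (316, -39), (328, 21)]
230 [(210, -30), (237, -12), (248, 11), (308, 46), (315, -16)]
250 [(207, -15), (245, 18), (301, -17), (325, 30), (347, 45)]
270 [(214, -18), (242, 23), (304, -20), (305, -20), (307, 20), (333, 31)]
278 [(240, 27), (306, -26), (336, 33)]
286 [(212, 19), (239, 30), (307, -26), (334, -19)]
294 [(212, 21), (213, 21), (234, -23), (239, 31), (307, -30), (312, 23), (333, -22)]
-4 -0.005 collartop 210.4 foot 225.5 top 278.2 back 337.8 hal
[... 1049 characters left out ...]
 foot 206.7 top 294.1 back 344.6 halfcols [np.float64(21.4), np.float64(34.6), np.float64(32.3)]
8 0.004 collartop 178.2 foot 193.4 top 274.9 back 327.9 halfcols [np.float64(21.7), np.float64(35.4), np.float64(33.0)]
8 0.012 collartop 165.7 foot 181.3 top 256.9 back 312.4 halfcols [np.float64(22.0), np.float64(36.3), np.float64(33.7)]
12 -0.005 collartop 186.0 foot 200.6 top 299.1 back 346.0 halfcols [np.float64(21.6), np.float64(34.5), np.float64(31.8)]
12 0.004 collartop 172.4 foot 187.5 top 281.0 back 330.6 halfcols [np.float64(22.0), np.float64(35.5), np.float64(32.7)]
12 0.012 collartop 159.8 foot 175.4 top 264.0 back 316.2 halfcols [np.float64(22.4), np.float64(36.5), np.float64(33.5)]
```

Row widths give a tilt of about 5° with the axis centred in the grip, consistent with the nose touching the far wall. One more 9 mm push, then back 9 mm to centre.

Call:
{"name": "carry_out", "arguments": {"targets": [[1,0,0,-0.5,0],[1,0,0,-0.5,0],[1,0,0,0,0],[1,0,0,0.5,0],[1,0,0,0.4,0],[1,0,0,0,0],[1,0,0,0,0]]}}

```text
time: 34.05
tool_pos: [0.449, -0.4139, 0.2128]
ee_rot: [-2.977, 1.569, 0.594]
wrist_force: [0.7, 0.2, -1.5]
width: 0.0255
```

```bash
cat > up.py <<'E'
from h import *
o,Rt=state(); S=np.array([.452,-.4124,0]);e=np.array([.909,.416,0]);j=np.array([.416,-.909,0])
print('s',((o['tool_pos']-S)@e*1e3).round(1),'lat',((o['tool_pos']-S)@j*1e3).round(1))
w=snap('wrist'); g=cv2.GaussianBlur(cv2.cvtColor(w['image'],cv2.COLOR_RGB2GRAY),(3,3),0).astype(int)
print([(r,int(g[r,272:277].mean())) for r in range(176,300,3)])
for r in (206,212,218,224,230,270,280):
    d=np.diff(g[r]); print(r,[(int(c),int(d[c])) for c in range(230,320) if abs(d[c])>9 and abs(d[c])==max(abs(d[c-3:c+4]))])
E
python3 up.py
```

```text
t 34.05 tcp [ 0.449  -0.4139  0.2128] yang -65.4 x [ 0.001  0.001 -1.   ] q [-0.84  0.22  1.2   0.    1.72  0.3 ] F [ 0.7  0.2 -1.5] w 0.0255
s -3.4 lat 0.2
[(176, 226), (179, 173), (182, 130), (185, 112), (188, 113), (191, 89), (194, 107), (197, 137), (200, 105), (203, 103), (206, 102), (209, 101), (212, 105), (215, 128), (218, 126), (221, 126), (224, 127), (227, 126), (230, 127), (233, 127), (236, 126), (239, 125), (242, 126), (245, 125), (248, 125), (251, 125), (254, 125), (257, 125), (260, 124), (263, 125), (266, 124), (269, 125), (272, 123), (275, 123), (278, 127), (281, 134), (284, 140), (287, 140), (290, 142), (293, 140), (296, 88), (299, 91)]
206 [(232, 10), (246, -12), (300, 41), (317, -37)]
212 [(232, 11), (241, -12), (304, 36), (316, -35)]
218 [(232, 11), (239, -15), (307, 47), (316, -43)]
224 [(232, 11), (237, -14), (251, 11), (295, -10), (308, 44), (316, -42)]
230 [(232, 10), (237, -14), (250, 11), (309, 54), (316, -18)]
270 [(242, 28), (304, -25)]
280 [(240, 29), (306, -26)]
```

Upright within about 1°. I centre it 3.5 mm and lower.

Call:
{"name": "carry_out", "arguments": {"targets": [[1,0,0,-0.35,0],[1,0.8,0,0,0],[1,0.8,0,0,0],[1,0.8,0,0,0],[1,0,0,0,0]]}}

```text
time: 34.6
tool_pos: [0.4511, -0.4119, 0.1864]
ee_rot: [-1.256, 1.567, 2.315]
wrist_force: [-0.4, 0.3, -2.7]
width: 0.0261
```

Call:
{"name": "carry_out", "arguments": {"targets": [[1,1,0,0,0],[1,1,0,0,0],[1,0,0,0,0],[1,0,0,0,0]]}}

```text
time: 35.0
tool_pos: [0.4517, -0.4126, 0.1684]
ee_rot: [-1.216, 1.57, 2.355]
wrist_force: [0.3, 0.2, -1.4]
width: 0.026
```

Call:
{"name": "carry_out", "arguments": {"targets": [[1,0.4,0,0,0],[1,0,0,0,0],[1,0,0,0,0]]}}

```text
time: 35.3
tool_pos: [0.4519, -0.4128, 0.1651]
ee_rot: [1.745, 1.57, -0.967]
wrist_force: [-0.0, 0.2, -1.1]
width: 0.0263
```

Call:
{"name": "carry_out", "arguments": {"targets": [[1,0.4,0,0,0],[1,0,0,0,0],[1,0,0,0,0]]}}

```text
time: 35.6
tool_pos: [0.4518, -0.4127, 0.1608]
ee_rot: [-1.077, 1.57, 2.494]
wrist_force: [0.1, -0.0, -1.7]
width: 0.0262
```

Call:
{"name": "carry_out", "arguments": {"targets": [[1,0.3,0,0,0],[1,0,0,0,0],[1,0,0,0,0]]}}

```text
time: 35.9
tool_pos: [0.4518, -0.4127, 0.1578]
ee_rot: [-1.153, 1.571, 2.418]
wrist_force: [-0.2, 0.3, -1.4]
width: 0.0263
```

Call:
{"name": "carry_out", "arguments": {"targets": [[1,0.3,0,0,0],[1,0,0,0,0],[1,0,0,0,0]]}}

```text
time: 36.2
tool_pos: [0.4518, -0.4127, 0.1548]
ee_rot: [-1.191, 1.57, 2.38]
wrist_force: [-1.0, 0.0, -0.7]
width: 0.026
```

Call:
{"name": "carry_out", "arguments": {"targets": [[1,0.3,0,0,0],[1,0,0,0,0],[1,0,0,0,0]]}}

```text
time: 36.5
tool_pos: [0.4518, -0.4127, 0.1518]
ee_rot: [-1.147, 1.571, 2.424]
wrist_force: [-0.1, 0.9, -1.5]
width: 0.0258
```

Call:
{"name": "carry_out", "arguments": {"targets": [[1,0.2,0,0,0],[1,0,0,0,0],[1,0,0,0,0]]}}

```text
time: 36.8
tool_pos: [0.4518, -0.4127, 0.1499]
ee_rot: [-0.937, 1.571, 2.634]
wrist_force: [1.2, -0.5, -2.0]
width: 0.0257
```

Call:
{"name": "carry_out", "arguments": {"targets": [[1,0.2,0,0,0],[1,0,0,0,0],[1,0,0,0,0]]}}

```text
time: 37.1
tool_pos: [0.4518, -0.4127, 0.1479]
ee_rot: [-0.921, 1.571, 2.65]
wrist_force: [-0.0, -0.3, -1.8]
width: 0.0259
```

Call:
{"name": "carry_out", "arguments": {"targets": [[1,0.2,0,0,0],[1,0,0,0,0],[1,0,0,0,0]]}}

```text
time: 37.4
tool_pos: [0.452, -0.4129, 0.1473]
ee_rot: [1.845, 1.569, -0.867]
wrist_force: [-1.1, 1.9, 4.6]
width: 0.026
```

Seated: Fz rises at TCP 0.1473, the same height as at the first grasp. I release and rise.

Call:
{"name": "carry_out", "arguments": {"targets": [[0,-0.1,0,0,0],[0,0,0,0,0],[0,0,0,0,0],[0,0,0,0,0],[0,0,0,0,0],[0,0,0,0,0],[0,0,0,0,0],[0,0,0,0,0],[0,-2,0,0,0],[0,-4,0,0,0],[0,-4,0,0,0],[0,-4,0,0,0],[0,0,0,0,0],[0,0,0,0,0]]}}

```text
time: 38.8
tool_pos: [0.4522, -0.4131, 0.2885]
ee_rot: [1.867, 1.567, -0.845]
wrist_force: [0.0, 0.5, -0.6]
width: 0.0944
```

```bash
python3 - <<'E'
from h import *
o,Rt=state()
# compare start and now outside the arm: scene + top
s=snap('scene','end_s.png');t=snap('top','end_t.png');w=snap('wrist','end_w.png')
for n,a in (('scene',s),('top',t)):
    d=cv2.absdiff(cv2.imread('pics/%s.png'%n),a['image'][:,:,::-1]).max(2); m=(d>45).astype(np.uint8); N,l,st,c=cv2.connectedComponentsWithStats(m)
    print(n,[(st[k].tolist()) for k in range(1,N) if st[k,4]>25])
print('expect px: handle top',proj(s,[.4506,-.4134,.206]),proj(t,[.4506,-.4134,.206]),'seat in wrist',proj(w,[.452,-.4124,.105]),'top in wrist',proj(w,[.452,-.4124,.206]))
for n,(r0,c0) in (('scene',(198,258)),('top',(212,310))):
    A=cv2.imread('pics/%s.png'%n)[r0:r0+22,c0:c0+24]; B={'scene':s,'top':t}[n]['image'][:,:,::-1][r0-15:r0+37,c0-15:c0+39]
    m=cv2.matchTemplate(np.ascontiguousarray(B),A,cv2.TM_CCOEFF_NORMED); _,v,_,p=cv2.minMaxLoc(m); print(n,'handle-top match',round(v,3),'shift px',p[0]-15,p[1]-15)
E
```

```text
t 38.8 tcp [ 0.4522 -0.4131  0.2885] yang -65.41 x [ 0.002 -0.002 -1.   ] q [-0.83  0.23  1.05 -0.    1.86  0.31] F [ 0.   0.5 -0.6] w 0.0944
scene [[0, 0, 66, 67, 2338], [65, 0, 224, 75, 9028], [0, 33, 16, 49, 406], [47, 49, 139, 209, 12113], [19, 51, 67, 72, 1150], [216, 75, 102, 111, 3124], [17, 84, 31, 57, 599], [239, 133, 14, 22, 202], [24, 140, 20, 9, 114], [257, 142, 13, 10, 84], [258, 152, 25, 11, 113], [241, 157, 5, 8, 30], [245, 165, 8, 6, 26], [260, 165, 10, 4, 26], [275, 166, 12, 8, 39], [251, 178, 17, 5, 63], [0, 186, 10, 7, 39], [250, 201, 42, 57, 605], [79, 216, 34, 38, 648], [40, 241, 22, 12, 135], [203, 241, 94, 58, 2033], [48, 244, 56, 29, 875], [201, 247, 9, 17, 96], [9, 249, 25, 9, 122], [256, 252, 10, 11, 79], [162, 259, 35, 23, 309], [7, 260, 18, 7, 67], [147, 268, 8, 9, 49], [146, 371, 28, 34, 514], [116, 404, 33, 16, 267]]
top [[172, 122, 223, 173, 15779], [211, 157, 24, 16, 87], [188, 163, 10, 17, 117], [163, 167, 13, 17, 46], [198, 172, 13, 12, 98], [179, 183, 14, 14, 108], [193, 186, 11, 16, 123], [162, 291, 63, 34, 843], [233, 296, 22, 12, 75], [125, 314, 13, 9, 39], [254, 319, 184, 101, 2419], [108, 324, 18, 15, 37], [31, 327, 180, 93, 8637], [81, 344, 18, 13, 100], [238, 347, 13, 31, 321], [417, 346, 47, 74, 465], [0, 350, 70, 24, 758], [373, 365, 36, 55, 644], [181, 370, 34, 50, 1188], [360, 370, 10, 16, 103], [292, 387, 20, 33, 312], [238, 392, 14, 22, 251], [173, 408, 11, 12, 72]]
expect px: handle top [[270.05990593 205.81672632]] [[319.82936124 220.96811765]] seat in wrist [[275.53117717 189.33478682]] top in wrist [[275.79437279 215.93477891]]
scene handle-top match 0.52 shift px -14 -14
top handle-top match 0.635 shift px 8 -15
```

The hand shades the views, so I step the arm aside and compare again.

Call:
{"name": "carry_out", "arguments": {"targets": [[0,-3,0,0,0],[0,0,2,3,0],[0,0,2,3.5,0],[0,0,2,3.5,0],[0,0,2,3.5,0],[0,0,2,3.5,0],[0,0,1,2,0],[0,0,0,0,0],[0,0,0,0,0]]}}

```text
time: 39.85
tool_pos: [0.3252, -0.5913, 0.3159]
ee_rot: [-1.966, 1.568, 1.605]
wrist_force: [0.3, 0.1, -0.1]
width: 0.0942
```

```bash
python3 - <<'E'
from h import *
o,Rt=state()
s=snap('scene','end_s2.png');t=snap('top','end_t2.png')
I={'scene':s,'top':t}
def mt(lab,n,r0,c0,h,w,k=10):
    A=cv2.imread('pics/%s.png'%n)[r0:r0+h,c0:c0+w]; B=np.ascontiguousarray(I[n]['image'][:,:,::-1][r0-k:r0+h+k,c0-k:c0+w+k])
    m=cv2.matchTemplate(B,A,cv2.TM_CCOEFF_NORMED); _,v,_,p=cv2.minMaxLoc(m); print(lab,n,round(v,3),'shift',p[0]-k,p[1]-k)
mt('handle','scene',200,258,50,26);mt('handle','top',212,308,24,28);mt('petri','top',136,280,36,36);mt('lens','top',220,360,40,72);mt('tweez','top',236,226,38,60);mt('marker','top',248,142,26,62)
im=t['image'].astype(int); m=((im.max(2)<45)).astype(np.uint8); m[:150]=0;m[215:]=0;m[:,:180]=0;m[:,225:]=0
N,l,st,c=cv2.connectedComponentsWithStats(m);k=1+np.argmax(st[1:,4]);ys,xs=np.where(l==k)
P=np.array([onz(t,(x,y),.125)[:2] for x,y in zip(xs,ys)]);v=np.linalg.svd(P-P.mean(0))[2][0];print('bar angle world',np.degrees(np.arctan2(v[1],v[0])),P.mean(0),len(P))
E
```

```text
t 39.85 tcp [ 0.3252 -0.5913  0.3159] yang -65.4 x [-0.     0.003 -1.   ] q [-1.15  0.4   0.78  0.    1.97 -0.01] F [ 0.3  0.1 -0.1] w 0.0942
handle scene 0.418 shift 2 0
handle top 0.936 shift 0 -1
petri top 0.997 shift 0 0
lens top 0.873 shift 0 0
tweez top 0.237 shift 0 0
marker top 1.0 shift 0 0
bar angle world 129.03044630594349 [ 0.54950073 -0.14096217] 158
```

Call:
{"name": "carry_out", "arguments": {"targets": [[0,0,0,4,0],[0,0,0,4,0],[0,0,1,3,0],[0,0,0,0,0],[0,0,0,0,0]]}}

```text
time: 40.45
tool_pos: [0.23, -0.646, 0.3172]
ee_rot: [3.111, 1.57, 0.399]
wrist_force: [0.5, 0.4, -0.1]
width: 0.094
```

```bash
python3 - <<'E'
from h import *
I={n:snap(n,'e3_%s.png'%n)['image'][:,:,::-1] for n in('scene','top')}
E=lambda a:cv2.Sobel(cv2.cvtColor(np.ascontiguousarray(a),cv2.COLOR_BGR2GRAY),cv2.CV_32F,1,0)
def mt(lab,n,r0,c0,h,w,k=10):
    for f in (lambda a:np.ascontiguousarray(a),E):
        A=f(cv2.imread('pics/%s.png'%n))[r0:r0+h,c0:c0+w].copy(); B=f(I[n])[r0-k:r0+h+k,c0-k:c0+w+k].copy()
        m=cv2.matchTemplate(B,A,cv2.TM_CCOEFF_NORMED); _,v,_,p=cv2.minMaxLoc(m); print(lab,n,round(v,3),'shift',p[0]-k,p[1]-k)
mt('handle','scene',200,258,25,26);mt('collar','scene',228,252,22,38);mt('handle','top',212,308,24,28);mt('tweez','top',236,226,38,60);mt('tweez','scene',215,212,45,22)
print(robot.get_obs()['time'])
E
```

```text
handle scene 0.975 shift 1 -1
handle scene 0.947 shift 1 -1
collar scene 0.668 shift 2 -10
collar scene 0.624 shift 1 -1
handle top 0.936 shift 0 -1
handle top 0.893 shift 0 -1
tweez top 0.365 shift 0 0
tweez top 0.836 shift 0 0
tweez scene 0.047 shift 0 -1
tweez scene 0.311 shift 0 -1
40.55
```

```bash
python3 -c "
from bench import robot
print(robot.close_job())"
```

```text
the job is handed in; nothing more can be done
None
```

The job was handed in at about 40.5 s of the 58 s allowed. The interface gave no verdict, so what follows rests on my own checks.

**What I did**
- **Wheel:** I gripped the bar, turned it 60° clockwise and let go.
- **Tilting the probe:** The tool can only turn about its own length. I leaned the probe to about 34° inside the grip by dragging its nose and barrel against the stand.
- **Pressing:** I felt for the plate and found it about 7 mm below the rim. I held the nose in for about 2.5 s, then eased back 1 mm and held 2 s more.
- **Putting back:** I straightened the probe in the stand's hole, lowered it until the collar touched and released it.

**What the last checks showed**
- **Wheel:** The bar lies at -51° against -50° expected, so it rests one click on.
- **Probe:** Its handle is within 1 pixel of where it started, in both the scene and top views. It seated at TCP height 0.1473 m, against 0.1474 m when I first gripped it.
- **Bystanders:** The dish, marker and lens show no shift.

**What failed or disagreed**
- **First tilt:** The first drag only reached about 28° and the probe slipped in the grip, so I dragged it again. The final tilt is known to about 3°.
- **Nose depth:** Before I eased back 1 mm, force suggested 7–7.8 mm and the image about 6.6 mm. Both are within the 3–9 mm allowed.
- **Image matches:** The collar match in the scene view was poor (0.67), and so were the plain tweezers matches in both views, which I put down to shadows. An edge match of the tweezers in the top view showed no shift (0.84).

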